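# Hold the recessed reset button of a bench controller with a spudger

## Robot

A 6-joint arm with a two-finger parallel gripper is mounted at the origin on a cart in front of the work surface, level with it; the furniture and walls round the work are solid. World frame = base frame: x ahead of the robot, y to its left, z up, the work surface at z = 0. Lengths are in mm, angles in rad, forces in N, time in s.
With the tool pointing down it reaches from about 325 to 750 mm from the base axis. Payload 7.6 kg.
Tool frame: the origin (TCP) lies midway between the tips of the shut fingers; the grasp point (between the pads) lies 19 mm behind it; x points along the fingers, z is the direction in which the jaws open and shut, and the axes are right-handed (so a half turn about x gives the same grasp; the last joint's range is limited). The gripper opens to 85 mm and grips with 20 to 120 N. Pads are 22 mm wide; open, the fingers measure 114 mm over their backs; the gripper's body (76 mm by 85 mm) begins 54 mm behind the grasp point. The pads swing forward as they close: fully open they stand 13 mm farther back than shut.
Start: joints at [-1.29, 0.052, 1.401, -0, 1.689, -0.07], TCP at [180.442, -493.041, 196.423] pointing down, gripper open.
Joint ranges: [-2.9, 2.9], [-0.91, 2.17], [0.12, 2.37], [-1.06, 4.2], [0.26, 2.73], [-2.93, 2.93]. Speed limits (rad/s): [2.57, 2.57, 3.01, 3.14, 3.14, 3.14].

## Interface

Orientations are given as a rotation vector (axis times angle).
In Python, from plant import env gives the robot as it stands. The module is installed in compiled form; this text tells all that it offers.
- The arm moves only by the tool drive_tool, never from a script. Its argument "rows" is a list that holds one entry, the list of rows, each a list of 5 numbers: the finger opening in mm, from 0 to 85.4, then the shift along the tool's x, y, z scaled (see below), then the turn about the tool's x scaled (see below). In form: [[[fingers, dx, dy, dz, yaw], ...]]. A call has 1 to 5 rows; each row is the pose to reach, as a shift and turn from the pose measured when the call began, along the tool's axes at that moment; what a row does not reach only later rows make up. The controller multiplies each number of a shift by 40 cm and each number of a turn by 90 degrees. A row lasts 1/12 s, in which the tool goes at most 41.7 mm and 7.16 degrees, less where a joint would pass 70% of its speed; a pose out of reach is approached as far as the arm can. A call with a number of a shift or a turn outside -1 to 1 is refused whole. A call with a gripper value outside its range is refused whole. The fingers move at their own pace and stop on an object; the grip force is fixed at half the most. Time passes only in rows, so rows that repeat a pose let the fingers close. It gives the time, the measured TCP pose, the force and the opening at its end, in the units of the state.
- env.observe(): the state, without advancing time (a new reading comes with each control period).
- env.capture(name): name is "side" or "top" or "wrist"; returns the picture (400x640x3 uint8, red, green, blue); there is no depth.
- env.calibration(name): a dict with "K" (3x3 intrinsics, pixels), "world_from_camera" (4x4, takes a point from camera to world coordinates). Camera axes: x right, y down, z forward; pixel columns grow to the right and rows downward; lengths in mm; the calibration is good to about 2 mm. The wrist camera is an equidistant fisheye: a pixel r from the principal point sees the ray r / f radians off the axis. A picture is of the moment at which its call begins: read the wrist's pose just before it. calibration takes no time and is no camera call; for the wrist camera it gives the pose at the moment of the call.
- env.sign_off(): hands the job in, once; it reports no verdict.
The state is a dict: "time_s": time; "q": joint angles; "joint_vel": joint speeds; "tau": joint torques, N m; "tcp_pos": TCP position; "eef_rot": TCP orientation; "wrist_force": force on the tool from outside, world axes, zero at the start; "torque": the same for the moment, N m; "grip_width": finger opening in mm.
Only numpy, scipy, OpenCV 4.12 (cv2) and the standard library are available. Lean on these libraries where they do the work, as an engineer would, in place of code of your own. Each camera call takes 0.05 s, during which the arm holds its last target.

## Task

Reset the bench controller: slide the shutter on its front fully to the left, take the spudger (the plain flat black nylon stick) and reach with it through the uncovered hole to push the recessed button well in, clearly past half of its travel. Keep the button down without a break for about three seconds and finish while still holding it down: the program ends with the spudger in the gripper, pressing the button, nothing let go or put down. Leave the brush, the screwdriver and the loupe where they are.

Things in the scene. Friction and masses are not known exactly. Their poses are not given: they have to be found in the camera images.
- controller: Grey box with aluminium front plate, 114 deep (x) x 166 wide (y) x 78 mm high, fixed. Origin: centre of its underside. Front looks along its own -x (to the robot), front plate at x = -0.055; its +y is to the left seen from the robot, z up. The hole with the shutter is in the right half; two round sockets on the left are only look. Shutter rails stand 6 mm out of the plate above and below the hole.
- aperture (a point): Centre of the hole in the front plate, 42 mm above the desk; axes as the controller's. The mouth is a funnel 28 wide x 26 mm high that narrows over 8 mm depth to a channel 18 wide x 16 mm high, straight in along the controller's +x. The button's face (13 mm across) stands in the middle of the channel, 28 mm behind the front plate when not pressed.
- shutter (a joint): Slide of the grey shutter plate (40 wide x 37 mm high) that covers the hole: 0 = closed, grows as it slides to the left (controller +y), 0.055 m = fully open against the stop. It starts closed or nearly so, needs about 1.2 N, and stays where it is left.
- shutter_tab (a point): Grip point on the shutter's tab; moves with it. The tab is a block 12 mm wide (y), 22 mm high (z 0.034 to 0.056), standing 30 mm out from the shutter towards -x; this point is its middle in y and z, 20 mm out (10 mm from the free end). Open above; the controller's top (z 0.078) begins 20 mm behind it. Pinch it from above across y or push it sideways.
- reset_button (a joint): Travel of the recessed button, 0 = out, grows as it is pressed in (controller +x), stop at 0.010 m. Spring: about 1 N at the start, 4.5 N at the stop; springs back when released. It counts as down above 0.005 m.
- button_face (a point): Centre of the button's face; moves with the button. Axes as the controller's.
- spudger: The stylus: straight flat black nylon stick, 142 long (its x) x 10 wide (y) x 8 mm high (z), about 15 g, lying flat on the desk. Origin: centre of its underside, so its axis is 4 mm above the origin and its ends are at x = +-71 mm. Either end will do. At the start its +x end points away from the robot, within 0.5 rad.
- esd_brush: Bystander: black anti-static brush with bristles, 135 x 18 x 11 mm, lying on the desk along its x; origin under its middle.
- driver: Bystander: precision screwdriver with a coloured hexagonal handle and thin steel blade, 148 x 11 x 10 mm, lying along its x; origin under its middle.
- loupe: Bystander: black eye loupe, 40 mm across, 32 mm high, standing on the desk; origin at the centre of its underside.
Not all that is in view belongs to the job. Leave any purple look-alike of the spudger alone.

How it is judged:
By the outcome, as a careful person would: the job done as asked, in the order asked, and still so for the second after the job is handed in, while the arm keeps its last pose, push and grip.
It also fails if it takes over 70 s, if anything falls off the work surface, if the arm or the gripper's body presses on something with over 40 N, if the wrist force passes 120 N, or if a joint passes its speed limit or range.

## Working session

There is one attempt and no reset: what is moved stays moved. The work goes in short steps, Python scripts to look and compute and a tool call to move; the robot and the scene stay as the last step left them, time stands still between calls to the robot, and variables do not carry over. Pictures are saved under pics/ and viewed, and the job is handed in when it is done.

Besides the shell and the picture viewer there is one more tool, called after "Request:" by a JSON object that holds its "name" and its "arguments". drive_tool: Moves the arm, as the interface text tells. Its arguments: {"type":"object","properties":{"rows":{"type":"array"}},"required":["rows"]}

```bash
mkdir -p pics; python3 - <<'E'
from plant import env
import cv2,numpy as np
print(env.observe())
for n in ("side","top","wrist"):
    c=env.calibration(n);print(n,np.round(c["K"],1).tolist(),np.round(c["world_from_camera"],3).tolist())
    cv2.imwrite(f"pics/{n}0.png",env.capture(n)[:,:,::-1])
E
```

```text
{'time_s': 0.0, 'q': array([-1.29029293e+00,  5.28571990e-02,  1.40172976e+00,  1.67050820e-05,
        1.68860560e+00, -7.02944037e-02]), 'joint_vel': array([-0.00092436,  0.00102282,  0.00025884, -0.00015769,  0.00128708,
        0.00012956]), 'tau': array([ 7.67197412e-05, -3.81660461e+01, -3.60191345e+01, -6.46782451e-05,
        6.25375935e-03,  7.47543936e-06]), 'tcp_pos': array([ 180.34453872, -492.671048  ,  195.55924045]), 'eef_rot': array([ 0.94803278,  1.35624642, -0.9463475 ]), 'wrist_force': array([-0.1085332 , -0.04922925,  0.48806998]), 'torque': array([ 0.06452889, -0.00116722,  0.03506553]), 'grip_width': 84.9924850575802}
side [[447.5, 0.0, 319.6], [0.0, 447.5, 197.0], [0.0, 0.0, 1.0]] [[0.97, -0.121, 0.211, 353.626], [-0.243, -0.527, 0.815, -857.512], [0.012, -0.841, -0.54, 618.028], [0.0, 0.0, 0.0, 1.0]]
top [[473.9, 0.0, 325.1], [0.0, 473.9, 201.8], [0.0, 0.0, 1.0]] [[0.011, -0.99, 0.141, 444.515], [-1.0, -0.013, -0.014, -12.408], [0.015, -0.141, -0.99, 1059.586], [0.0, 0.0, 0.0, 1.0]]
wrist [[309.7, 0.0, 318.5], [0.0, 309.7, 197.6], [0.0, 0.0, 1.0]] [[0.343, -0.89, -0.299, 258.004], [-0.939, -0.326, -0.108, -464.917], [-0.001, 0.318, -0.948, 372.897], [0.0, 0.0, 0.0, 1.0]]
```

View pics/side0.png

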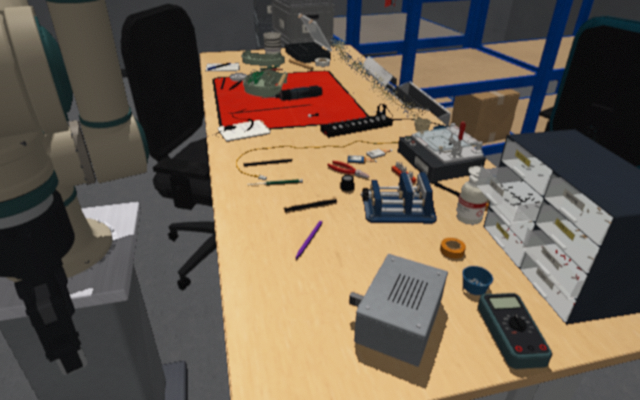

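View pics/top0.png

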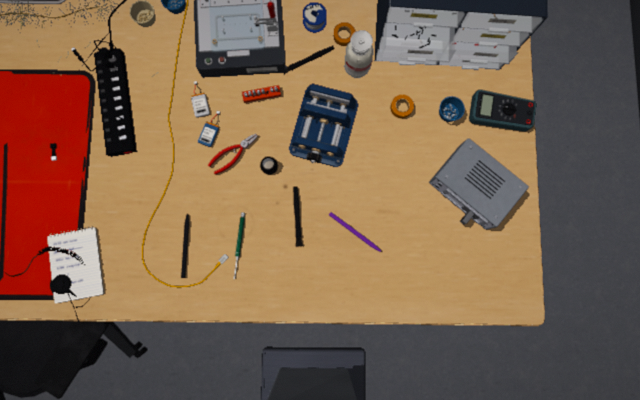

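View pics/wrist0.png

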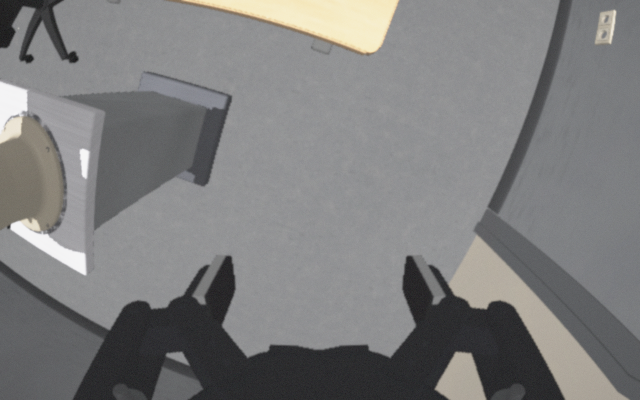

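The top view shows the controller at (480,185) with its tab at (467,220). There are two black sticks, at (186,245) and (297,216). The driver is at (240,245), the purple decoy at (356,232) and the loupe at (268,165). I'll zoom in to tell the brush from the spudger.

```bash
cat > h.py <<'E'
import numpy as np,cv2
from plant import env
from scipy.spatial.transform import Rotation as R
def ray(n,px,c=None):
    c=c or env.calibration(n);K=c["K"];T=np.array(c["world_from_camera"])
    x=(px[0]-K[0][2])/K[0][0];y=(px[1]-K[1][2])/K[1][1]
    if n=="wrist":
        r=np.hypot(x,y);d=np.array([x/r*np.sin(r),y/r*np.sin(r),np.cos(r)]) if r>0 else np.array([0,0,1.])
    else:
        d=np.array([x,y,1.]);d/=np.linalg.norm(d)
    return T[:3,3],T[:3,:3]@d
def onz(n,px,z,c=None):
    o,d=ray(n,px,c);return o+d*(z-o[2])/d[2]
def proj(n,P,c=None):
    c=c or env.calibration(n);K=c["K"];T=np.array(c["world_from_camera"])
    p=T[:3,:3].T@(np.array(P)-T[:3,3])
    if n=="wrist":
        th=np.arctan2(np.hypot(p[0],p[1]),p[2]);ph=np.arctan2(p[1],p[0])
        return np.array([K[0][2]+K[0][0]*th*np.cos(ph),K[1][2]+K[1][1]*th*np.sin(ph)])
    return np.array([K[0][2]+K[0][0]*p[0]/p[2],K[1][2]+K[1][1]*p[1]/p[2]])
def snap(n,name,box=None,s=1):
    im=env.capture(n)[:,:,::-1].copy()
    cv2.imwrite(f"pics/{name}_full.png",im)
    if box: im=im[box[1]:box[3],box[0]:box[2]]
    cv2.imwrite(f"pics/{name}.png",cv2.resize(im,None,fx=s,fy=s,interpolation=cv2.INTER_CUBIC))
def st():
    o=env.observe();print("t",round(o["time_s"],2),"tcp",np.round(o["tcp_pos"],1),"grip",round(o["grip_width"],1),"F",np.round(o["wrist_force"],1));print("R cols xyz",np.round(R.from_rotvec(o["eef_rot"]).as_matrix(),3).tolist(),"q",np.round(o["q"],2));return o
E
python3 - <<'E'
from h import *
im=cv2.imread("pics/top0.png")
a=cv2.resize(im[180:290,150:390],None,fx=3.3,fy=3.3,interpolation=cv2.INTER_CUBIC)
b=cv2.resize(im[130:240,410:540],None,fx=5,fy=5,interpolation=cv2.INTER_CUBIC)
cv2.imwrite("pics/a.png",a);cv2.imwrite("pics/b.png",b)
s=cv2.imread("pics/side0.png")
cv2.imwrite("pics/c.png",cv2.resize(s[230:370,320:480],None,fx=4,fy=4,interpolation=cv2.INTER_CUBIC))
cv2.imwrite("pics/d.png",cv2.resize(s[140:280,220:420],None,fx=4,fy=4,interpolation=cv2.INTER_CUBIC))
g=im.max(2);m=(g<70).astype(np.uint8)
n,l,stt,cen=cv2.connectedComponentsWithStats(m)
for i in range(1,n):
    if 100<stt[i,4]<900 and 150<cen[i][0]<340 and 170<cen[i][1]<290:
        ys,xs=np.where(l==i);r=cv2.minAreaRect(np.c_[xs,ys].astype(np.float32));bp=cv2.boxPoints(r)
        print(stt[i],np.round(cen[i],1),r)
        vx,vy,x0,y0=cv2.fitLine(np.c_[xs,ys].astype(np.float32),cv2.DIST_L2,0,.01,.01).ravel()
        t=(xs-x0)*vx+(ys-y0)*vy
        A=onz("top",(x0+t.min()*vx,y0+t.min()*vy),6);B=onz("top",(x0+t.max()*vx,y0+t.max()*vy),6)
        print(A.round(1),B.round(1),np.linalg.norm(A-B))
E
```

```text
[294 187   9  59 326] [297.4 217.4] ((297.5149230957031, 216.02621459960938), (58.34724807739258, 6.153179168701172), 86.90594482421875)
[628.1  40.3   6. ] [497.3  29.7   6. ] 131.2802988777661
[181 215   9  63 296] [185.3 246.4] ((185.24871826171875, 246.01776123046875), (4.916046142578125, 62.269920349121094), 4.085616588592529)
[424.8 281.8   6. ] [561.5 279.5   6. ] 136.70721423733724
[238 217   7  40 122] [241.1 234.4] ((240.95545959472656, 236.445556640625), (3.5821340084075928, 39.30397033691406), 5.710593223571777)
[472.  162.3   6. ] [558.7 156.    6. ] 86.9234576541507
```

View pics/a.png

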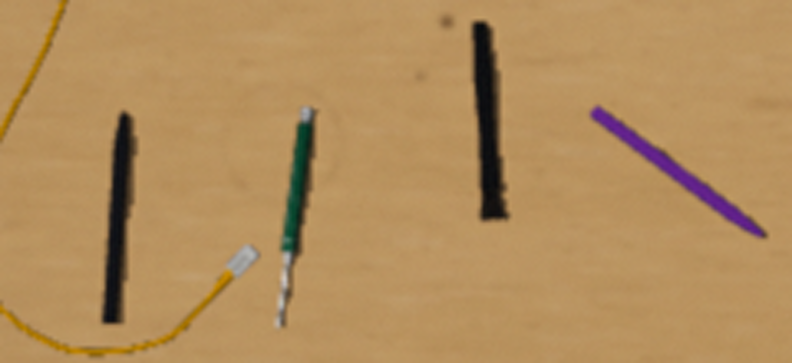

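View pics/b.png

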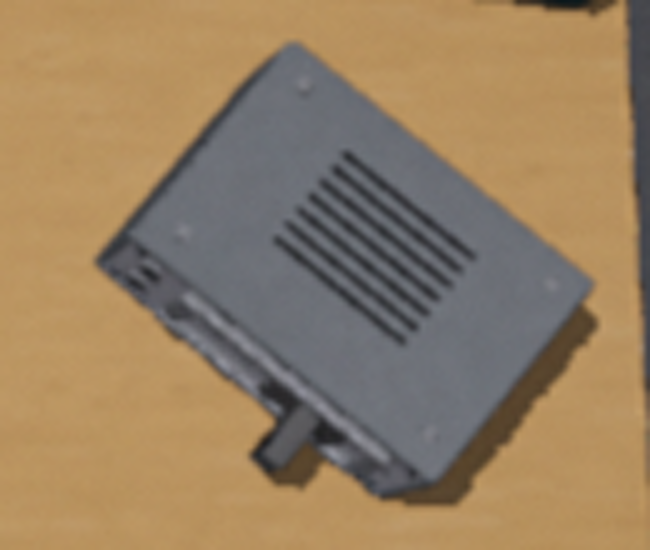

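View pics/c.png

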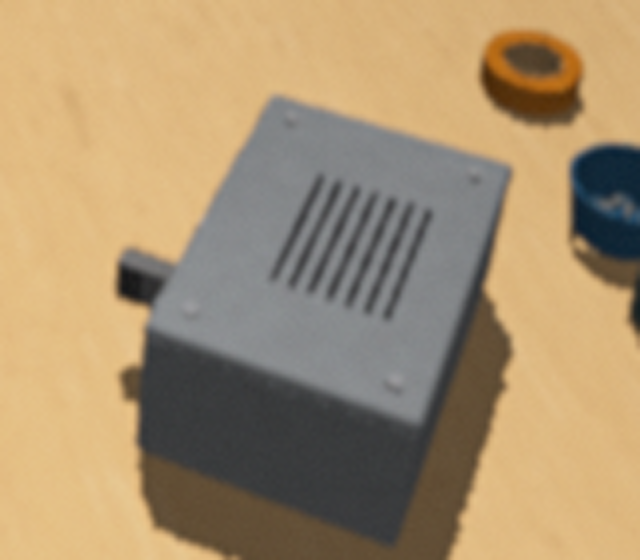

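View pics/d.png

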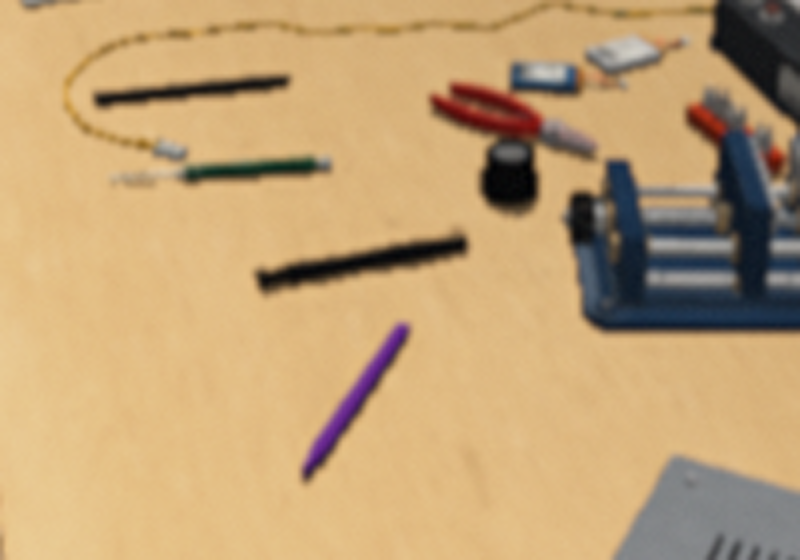

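The left stick (186,245) is plain with a tapered tip and about 137–142 mm long, so it is the spudger. The right stick (297,216) flares into bristles, so it is the brush. Next I'll get the controller pose from its top-face corners.

```bash
python3 - <<'E'
from h import *
top=[(130,235),(295,40),(594,286),(430,482)]
top=[(410+x/5,130+y/5) for x,y in top]
P=np.array([onz("top",p,78) for p in top]);print(P.round(1))
# side crop c /4 +(320,230): left(rear-left?) 
sd=[(277,97),(510,168),(415,425),(150,325)]
S=np.array([onz("side",(320+x/4,230+y/4),78) for x,y in sd]);print(S.round(1))
for Q in (P,):
    c=Q.mean(0);x=(Q[1]-Q[0]+Q[2]-Q[3]);y=(Q[0]-Q[3]+Q[1]-Q[2])
    print(c.round(1),np.arctan2(x[1],x[0]),np.arctan2(-y[0],y[1]),np.linalg.norm(x)/2,np.linalg.norm(y)/2)
print(S.mean(0))
print([onz("top",(410+a/5,130+b/5),56).round(1) for a,b in((260,460),)])
st()
E
```

```text
[[ 640.8 -259.9   78. ]
 [ 726.9 -332.8   78. ]
 [ 621.6 -456.4   78. ]
 [ 537.5 -383.3   78. ]]
[[ 643.3 -264.2   78. ]
 [ 726.5 -333.8   78. ]
 [ 623.2 -455.8   78. ]
 [ 541.4 -384.9   78. ]]
[ 631.7 -358.1   78. ] -0.7092613726372103 -0.7012446083694179 112.12001827726067 161.7097900804659
[ 633.58376827 -359.6956226    78.        ]
[array([ 548.2, -319. ,   56. ])]
t 0.15 tcp [ 180.4 -492.7  195.8] grip 85.2 F [-0.3 -0.3  0.1]
R cols xyz [[-0.0, 0.939, 0.344], [0.001, 0.344, -0.939], [-1.0, 0.0, -0.001]] q [-1.29  0.05  1.4   0.    1.69 -0.07]
```

Request:
{"name": "drive_tool", "arguments": {"rows": [[[30,0,0.1,-0.01,0.07],[30,0,0.2,-0.02,0.15],[30,0,0.3,-0.03,0.22],[30,0,0.4,-0.04,0.3],[30,0,0.5,-0.05,0.38]]]}}

```text
time_s: 0.57
tcp_pos: [351.9, -409.6, 195.6]
eef_rot: [1.366, 1.102, -1.365]
wrist_force: [-1.2, -1.1, 0.2]
grip_width: 29.9
```

```bash
cat >> h.py <<'E'
def plan(target,ang=None):
    """needed row numbers: target tcp xyz mm, ang = world heading (rad) of tool y"""
    o=st();M=R.from_rotvec(o["eef_rot"]).as_matrix()
    d=M.T@(np.array(target)-o["tcp_pos"]);h=np.arctan2(M[1,1],M[0,1])
    print("shift mm",d.round(1),"units",(d/400).round(4),"yaw units",None if ang is None else round(-(ang-h)/(np.pi/2),4),"heading",round(h,3))
C0=np.array([632.5,-359,0]);CY=-0.705
def ctl(p,o=None,yaw=None):
    y=CY if yaw is None else yaw;o=C0 if o is None else o
    return o+np.array([np.cos(y)*p[0]-np.sin(y)*p[1],np.sin(y)*p[0]+np.cos(y)*p[1],p[2]])
E
python3 - <<'E'
from h import *
plan(ctl((-110,-30,200)),CY)
E
```

```text
t 0.57 tcp [ 351.9 -409.6  195.6] grip 29.9 F [-1.2 -1.1  0.2]
R cols xyz [[-0.001, 0.977, -0.212], [0.001, -0.212, -0.977], [-1.0, -0.001, -0.001]] q [-0.93  0.1   1.36  0.    1.69  0.86]
shift mm [  -4.4  152.4 -134.4] units [-0.0109  0.3809 -0.336 ] yaw units 0.3127 heading -0.214
```

Request:
{"name": "drive_tool", "arguments": {"rows": [[[30,-0.01,0.08,-0.07,0.08],[30,-0.01,0.16,-0.14,0.16],[30,-0.01,0.24,-0.21,0.24],[30,-0.01,0.32,-0.28,0.31],[30,-0.01,0.38,-0.336,0.313]]]}}

```text
time_s: 0.98
tcp_pos: [523.7, -313.2, 199.3]
eef_rot: [1.712, 0.786, -1.712]
wrist_force: [0.8, -0.7, 0.2]
grip_width: 29.9
```

Request:
{"name": "drive_tool", "arguments": {"rows": [[[30,0,0,0,0],[30,0,0,0,0]]]}}

```text
time_s: 1.15
tcp_pos: [525.0, -311.4, 198.1]
eef_rot: [1.709, 0.79, -1.711]
wrist_force: [0.5, -0.8, -0.3]
grip_width: 30.1
```

```bash
python3 - <<'E'
from h import *
plan(ctl((-110,-30,200)),CY)
c=env.calibration("wrist");print(c["world_from_camera"].round(3).tolist())
np.save("c1.npy",c["world_from_camera"])
snap("wrist","w1")
snap("side","s1",(320,220,500,370),4)
E
```

```text
t 1.15 tcp [ 525.  -311.4  198.1] grip 30.1 F [ 0.5 -0.8 -0.3]
R cols xyz [[-0.003, 0.759, -0.651], [0.003, -0.651, -0.759], [-1.0, -0.004, -0.0]] q [-0.6   0.3   1.12  0.    1.73  1.68]
shift mm [-1.9  2.7 -3.5] units [-0.0048  0.0068 -0.0087] yaw units -0.0023 heading -0.709
[[-0.651, -0.719, -0.244, 588.275], [-0.759, 0.616, 0.209, -365.372], [-0.0, 0.322, -0.947, 374.997], [0.0, 0.0, 0.0, 1.0]]
```

View pics/w1.png

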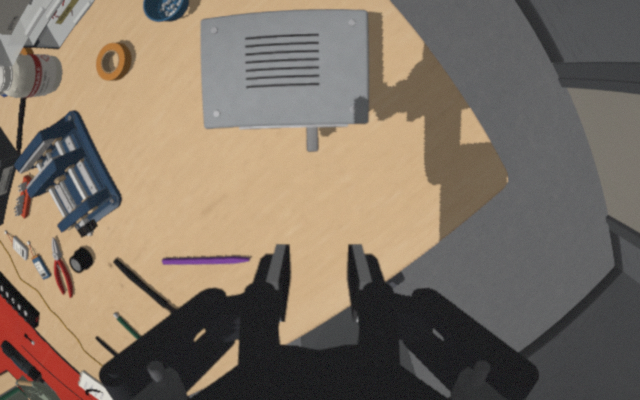

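The wrist view shows the controller top: corners are at about (206,129), (368,122), (367,11) and (203,14), and the tab's free end is at (313,150). I'll zoom in and measure.

```bash
python3 - <<'E'
import cv2
im=cv2.imread("pics/w1_full.png")
cv2.imwrite("pics/w1z.png",cv2.resize(im[0:160,190:390],None,fx=4,fy=3.7,interpolation=cv2.INTER_CUBIC)[:600])
cv2.imwrite("pics/w1t.png",cv2.resize(im[110:165,270:370],None,fx=8,fy=8,interpolation=cv2.INTER_CUBIC))
E
```

```text
(no output)
```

View pics/w1z.png

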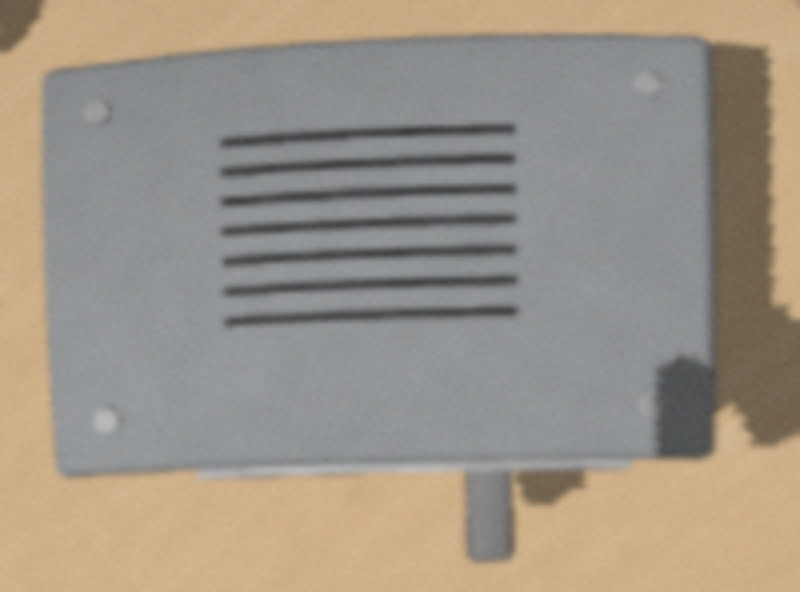

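View pics/w1t.png

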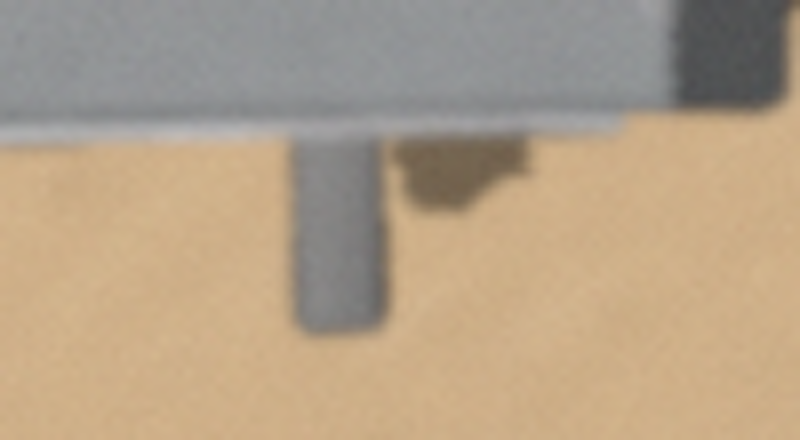

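```bash
python3 - <<'E'
from h import *
c=env.calibration("wrist");c["world_from_camera"]=np.load("c1.npy")
px=[(205,128.4),(201.2,20.3),(367,10.3),(368.2,123.5)]
Q=np.array([onz("wrist",p,78,c) for p in px]);print(Q.round(1))
ce=Q.mean(0);x=(Q[1]-Q[0]+Q[2]-Q[3]);y=(Q[0]-Q[3]+Q[1]-Q[2])
print(ce.round(1),np.arctan2(x[1],x[0]),np.arctan2(-y[0],y[1]),np.linalg.norm(x)/2,np.linalg.norm(y)/2)
T=[onz("wrist",p,56,c) for p in((307.2,151.2),(318.1,151),(306.7,127.5),(317.8,127))]
print(np.round(T,1))
y=CY
Rm=np.array([[np.cos(y),np.sin(y)],[-np.sin(y),np.cos(y)]])
for t in T: print((Rm@(t-C0)[:2]).round(1))
for t in Q: print((Rm@(t-C0)[:2]).round(1))
E
```

```text
[[ 640.9 -261.2   78. ]
 [ 726.1 -331.9   78. ]
 [ 623.7 -456.2   78. ]
 [ 537.7 -384.9   78. ]]
[ 632.1 -358.5   78. ] -0.6925106562970375 -0.6920812048593173 111.20431825973317 161.06543295195323
[[ 552.5 -319.2   56. ]
 [ 545.2 -327.9   56. ]
 [ 571.6 -335.1   56. ]
 [ 564.6 -344.1   56. ]]
[-86.8 -21.5]
[-86.6 -32.9]
[-61.9 -21.3]
[-61.4 -32.7]
[-57.  80.]
[53.7 81.2]
[ 56.3 -79.7]
[-55.4 -81.2]
```

```bash
sed -i 's/^C0=.*/C0=np.array([632,-358.8,0]);CY=-0.695/' h.py; python3 - <<'E'
from h import *
plan(ctl((-80,-26.3,110)),CY)
E
```

```text
t 1.25 tcp [ 523.2 -313.4  198.9] grip 30.1 F [ 0.1 -0.2  0.3]
R cols xyz [[-0.002, 0.757, -0.653], [0.002, -0.653, -0.757], [-1.0, -0.003, 0.0]] q [-0.6   0.3   1.12  0.    1.73  1.68]
shift mm [88.8 32.7 -9.1] units [ 0.222   0.0818 -0.0227] yaw units -0.0106 heading -0.712
```

Request:
{"name": "drive_tool", "arguments": {"rows": [[[30,0.08,0.08,-0.023,-0.01],[30,0.15,0.082,-0.023,-0.01],[30,0.222,0.082,-0.023,-0.01],[30,0.222,0.082,-0.023,-0.01],[30,0.222,0.082,-0.023,-0.01]]]}}

```text
time_s: 1.67
tcp_pos: [552.0, -328.3, 109.0]
eef_rot: [1.7, 0.8, -1.706]
wrist_force: [0.3, -0.5, 1.1]
grip_width: 29.8
```

```bash
python3 - <<'E'
from h import *
plan(ctl((-80,-26.3,28)),CY)
snap("wrist","w2")
E
```

```text
t 1.67 tcp [ 552.  -328.3  109. ] grip 29.8 F [ 0.3 -0.5  1.1]
R cols xyz [[-0.005, 0.766, -0.642], [0.004, -0.642, -0.766], [-1.0, -0.006, 0.001]] q [-0.59  0.43  1.14  0.    1.58  1.67]
shift mm [81.   1.4 -1.6] units [ 0.2025  0.0036 -0.004 ] yaw units -0.0017 heading -0.698
```

View pics/w2.png

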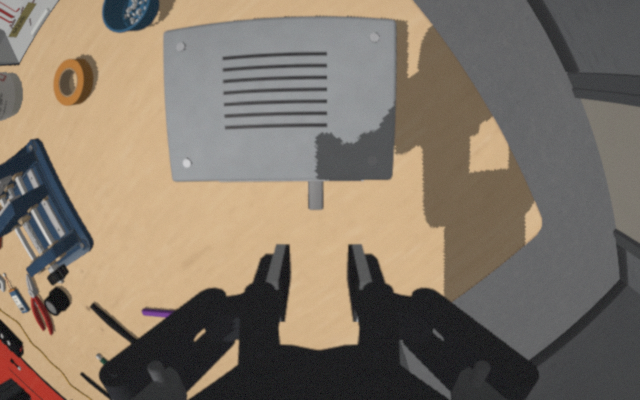

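The tab (312–320, 180–210) lies on the midline of the fingers (gap 290–350, centre about 319). I'll lower over it.

Request:
{"name": "drive_tool", "arguments": {"rows": [[[30,0.07,0.004,-0.004,0],[30,0.14,0.004,-0.004,0],[30,0.2,0.004,-0.004,0],[30,0.2,0.004,-0.004,0],[30,0.2,0.004,-0.004,0]]]}}

```text
time_s: 2.13
tcp_pos: [555.6, -329.3, 33.8]
eef_rot: [1.702, 0.794, -1.702]
wrist_force: [0.2, 0.4, 0.8]
grip_width: 29.8
```

```bash
python3 - <<'E'
from h import *
plan(ctl((-80,30,28)),CY)
snap("wrist","w3")
snap("side","s3",(320,200,500,350),4)
E
```

```text
t 2.13 tcp [ 555.6 -329.3   33.8] grip 29.8 F [0.2 0.4 0.8]
R cols xyz [[0.0, 0.766, -0.643], [-0.0, -0.643, -0.766], [-1.0, 0.0, -0.0]] q [-0.59  0.49  1.21  0.    1.44  1.68]
shift mm [  5.8  -2.6 -56.2] units [ 0.0144 -0.0065 -0.1406] yaw units -0.0018 heading -0.698
```

View pics/w3.png

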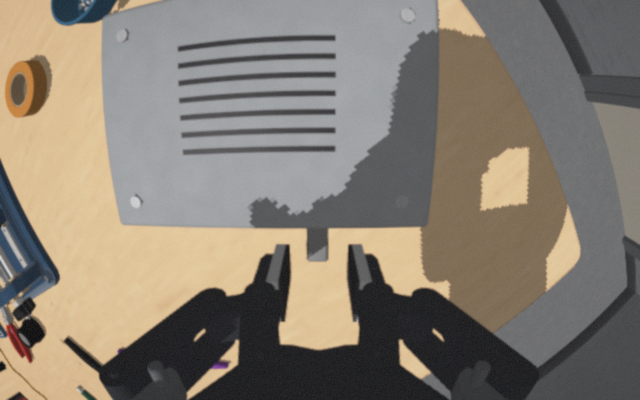

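View pics/s3.png

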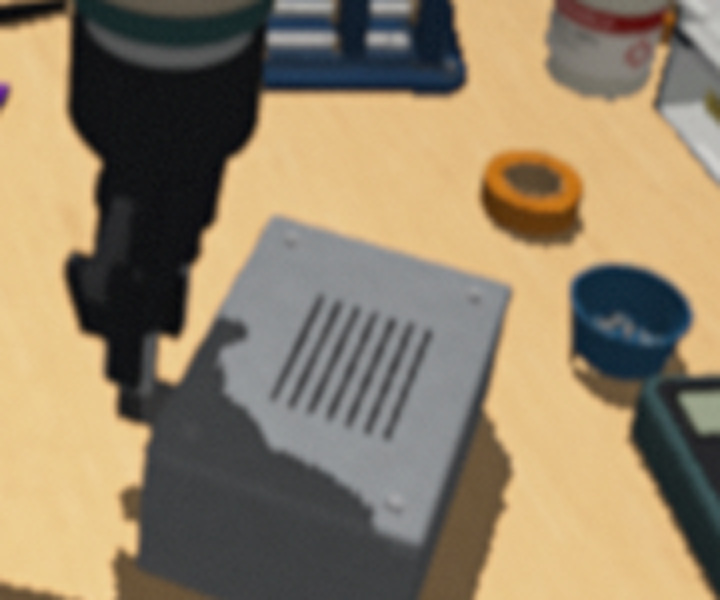

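The tab is between the fingers, so I'll lower a bit more and slide left.

Request:
{"name": "drive_tool", "arguments": {"rows": [[[24,0.012,-0.005,0,0],[24,0.012,-0.005,-0.03,0],[24,0.012,-0.005,-0.06,0],[24,0.012,-0.005,-0.09,0],[24,0.012,-0.005,-0.12,0]]]}}

```text
time_s: 2.65
tcp_pos: [587.5, -290.4, 31.5]
eef_rot: [1.703, 0.79, -1.697]
wrist_force: [-0.7, -0.3, -0.2]
grip_width: 23.9
```

```bash
python3 - <<'E'
from h import *
plan(ctl((-80,34,29)),CY)
snap("wrist","w4")
E
```

```text
t 2.65 tcp [ 587.5 -290.4   31.5] grip 23.9 F [-0.7 -0.3 -0.2]
R cols xyz [[0.004, 0.767, -0.642], [-0.002, -0.642, -0.767], [-1.0, 0.005, -0.001]] q [-0.52  0.51  1.18 -0.    1.44  1.75]
shift mm [  2.5  -2.  -10. ] units [ 0.0061 -0.0051 -0.0249] yaw units -0.0012 heading -0.697
```

View pics/w4.png

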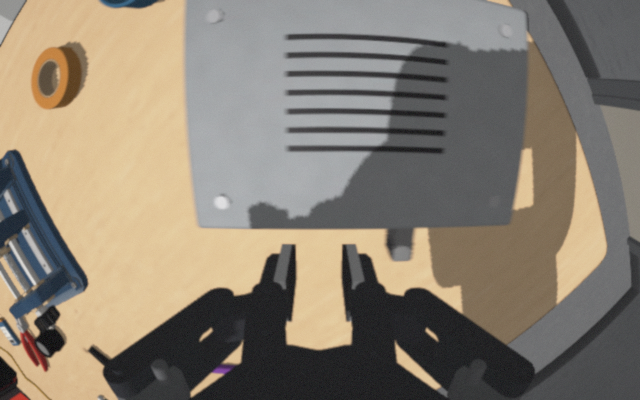

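The fingers passed beside the tab without moving it; it is now at (400,245), right of the fingers. I'll check the geometry by projecting known points into this picture.

```bash
python3 - <<'E'
from h import *
o=env.observe();M=R.from_rotvec(o["eef_rot"]).as_matrix();t=o["tcp_pos"]
for d in [(0,0,0),(-19,0,0),(0,0,12),(0,0,-12),(0,11,12),(0,-11,12),(-8,0,12),(-8,11,12),(-8,-11,12),(-30,11,12)]:
    print(d,proj("wrist",t+M@np.array(d)).round(0))
print("tab end top",proj("wrist",ctl((-87,-26.3,56))).round(),"bottom",proj("wrist",ctl((-87,-26.3,34))).round(),"root",proj("wrist",ctl((-60,-26.3,56))).round())
print("corner",proj("wrist",ctl((-57,83,78))).round(),proj("wrist",ctl((-57,-83,78))).round())
im=cv2.imread("pics/w4_full.png")
cv2.imwrite("pics/w4z.png",cv2.resize(im[210:350,230:440],None,fx=3.8,fy=3.8,interpolation=cv2.INTER_CUBIC))
E
```

```text
(0, 0, 0) [319. 232.]
(-19, 0, 0) [319. 246.]
(0, 0, 12) [338. 232.]
(0, 0, -12) [300. 232.]
(0, 11, 12) [338. 216.]
(0, -11, 12) [338. 248.]
(-8, 0, 12) [339. 238.]
(-8, 11, 12) [339. 221.]
(-8, -11, 12) [338. 254.]
(-30, 11, 12) [342. 237.]
tab end top [409. 262.] bottom [400. 245.] root [414. 220.]
corner [203. 231.] [520. 228.]
```

View pics/w4z.png

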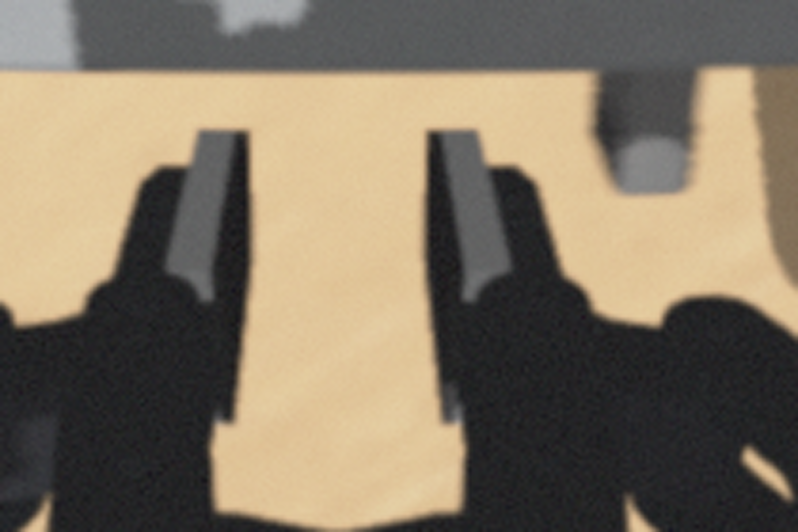

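```bash
python3 - <<'E'
from h import *
snap("side","s4",(320,200,500,350),4)
o=env.observe();M=R.from_rotvec(o["eef_rot"]).as_matrix();t=o["tcp_pos"]
for d in [(0,0,12),(0,0,-12),(-8,0,12),(-8,0,-12),(-40,0,12),(-40,0,-12)]:
    p=proj("side",t+M@np.array(d)); print(d,p.round(0),((p-[320,200])*4).round())
E
```

```text
(0, 0, 12) [362. 291.] [166. 364.]
(0, 0, -12) [366. 283.] [185. 331.]
(-8, 0, 12) [362. 288.] [167. 351.]
(-8, 0, -12) [366. 280.] [186. 318.]
(-40, 0, 12) [363. 275.] [171. 299.]
(-40, 0, -12) [368. 267.] [190. 266.]
```

View pics/s4.png

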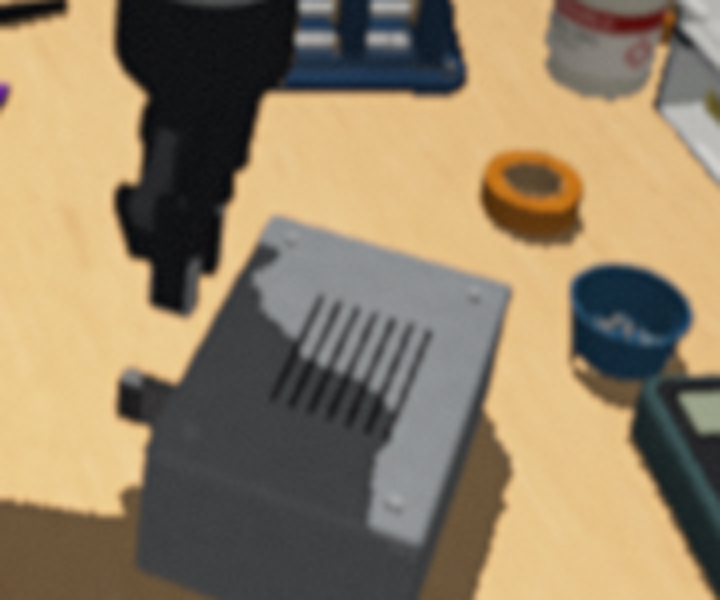

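```bash
python3 - <<'E'
from h import *
o=env.observe();M=R.from_rotvec(o["eef_rot"]).as_matrix();t=o["tcp_pos"]
def tri(a,b):
    (p,d),(q,e)=ray("wrist",a),ray("side",b)
    s=np.linalg.lstsq(np.c_[d,-e],q-p,rcond=None)[0];A=p+s[0]*d;B=q+s[1]*e
    return (A+B)/2,np.linalg.norm(A-B)
for a,b in [((355.8,244.2),(365.5,278)),((346,244.2),(369.2,275))]:
    X,g=tri(a,b);print(X.round(1),g.round(1),"tool",(M.T@(X-t)).round(1))
print(o["tcp_pos"],o["q"].round(3))
E
```

```text
[ 583.1 -309.3   70.2] 4.1 tool [-39.1   9.2  18.2]
[ 589.4 -307.6   75.3] 2.1 tool [-44.2  12.9  12.8]
[ 587.88891871 -289.54784878   31.12243264] [-0.514  0.515  1.181  0.     1.441  1.751]
```

Both views put the fingertips about 40 mm above the reported TCP height at this opening, so the fingers passed over the tab. I'll shut them in place to see how the tips lie when closed.

Request:
{"name": "drive_tool", "arguments": {"rows": [[[0,0,0,0,0],[0,0,0,0,0],[0,0,0,0,0],[0,0,0,0,0]]]}}

```text
time_s: 3.08
tcp_pos: [587.6, -289.9, 31.0]
eef_rot: [1.702, 0.792, -1.697]
wrist_force: [0.5, 0.5, -0.0]
grip_width: -0.1
```

```bash
python3 - <<'E'
from h import *
o=st();M=R.from_rotvec(o["eef_rot"]).as_matrix();t=o["tcp_pos"]
snap("side","s5",(320,200,500,350),4)
snap("wrist","w5",(230,200,440,350),3.8)
for d in [(0,0,0),(-19,0,0),(-40,0,0),(-40,11,0)]:
    p=proj("side",t+M@np.array(d)); q=proj("wrist",t+M@np.array(d)); print(d,((p-[320,200])*4).round(),((q-[230,200])*3.8).round())
E
```

```text
t 3.08 tcp [ 587.6 -289.9   31. ] grip -0.1 F [ 0.5  0.5 -0. ]
R cols xyz [[0.004, 0.768, -0.641], [-0.002, -0.641, -0.768], [-1.0, 0.004, -0.001]] q [-0.51  0.51  1.18  0.    1.44  1.75]
(0, 0, 0) [175. 348.] [338. 123.]
(-19, 0, 0) [178. 318.] [338. 176.]
(-40, 0, 0) [181. 283.] [338. 247.]
(-40, 11, 0) [204. 290.] [338. 175.]
```

View pics/s5.png

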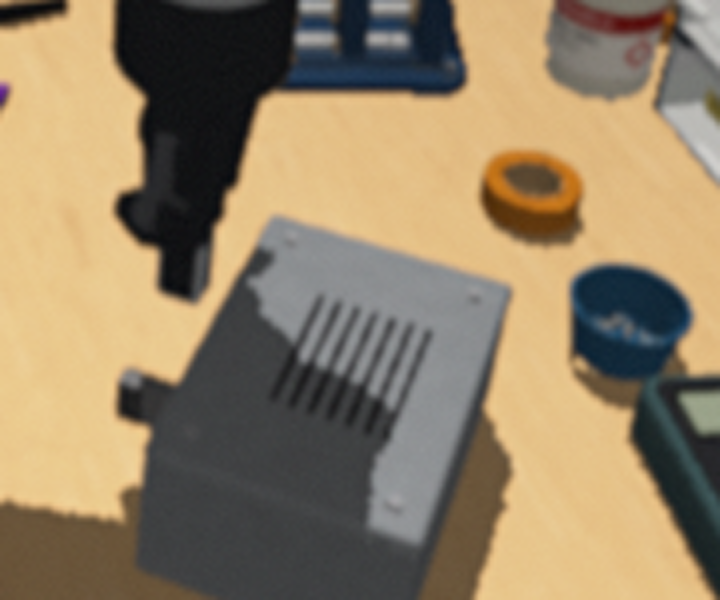

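View pics/w5.png

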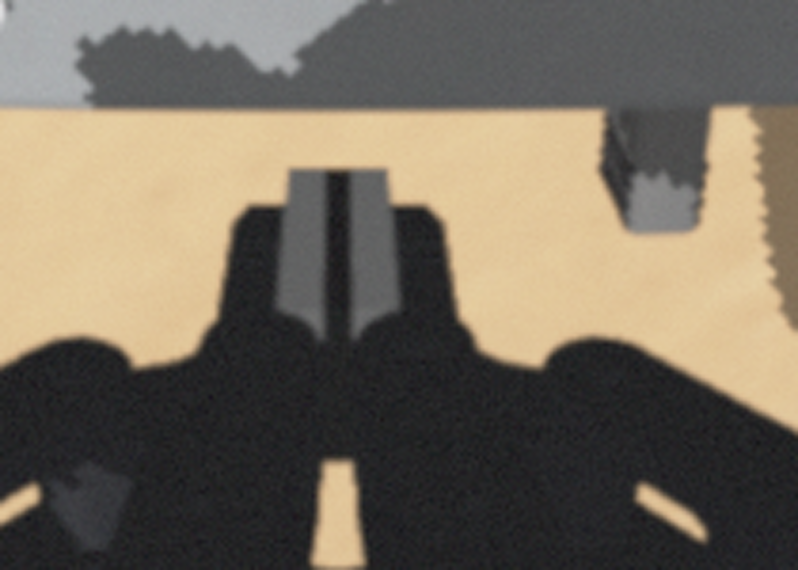

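When shut, the tips also sit about 38 mm behind the reported TCP in both views, so I'll treat the real tip as TCP z + 38 mm. I'll go back over the tab and descend 38 mm further.

Request:
{"name": "drive_tool", "arguments": {"rows": [[[26,-0.01,0,0.05,0],[26,-0.01,0,0.1,0],[26,-0.01,0,0.125,0],[26,-0.01,0,0.125,0],[26,-0.01,0,0.125,0]]]}}

```text
time_s: 3.6
tcp_pos: [555.5, -328.5, 35.0]
eef_rot: [1.703, 0.791, -1.697]
wrist_force: [-0.3, -0.2, 0.4]
grip_width: 25.7
```

```bash
python3 - <<'E'
from h import *
plan(ctl((-79,-26.3,-7)),CY)
snap("wrist","w6",(230,200,440,350),3.8)
E
```

```text
t 3.6 tcp [ 555.5 -328.5   35. ] grip 25.7 F [-0.3 -0.2  0.4]
R cols xyz [[0.004, 0.767, -0.642], [-0.002, -0.642, -0.767], [-1.0, 0.004, -0.001]] q [-0.59  0.48  1.21  0.    1.44  1.68]
shift mm [42.  -1.   0.7] units [ 0.105  -0.0024  0.0017] yaw units -0.0009 heading -0.696
```

View pics/w6.png

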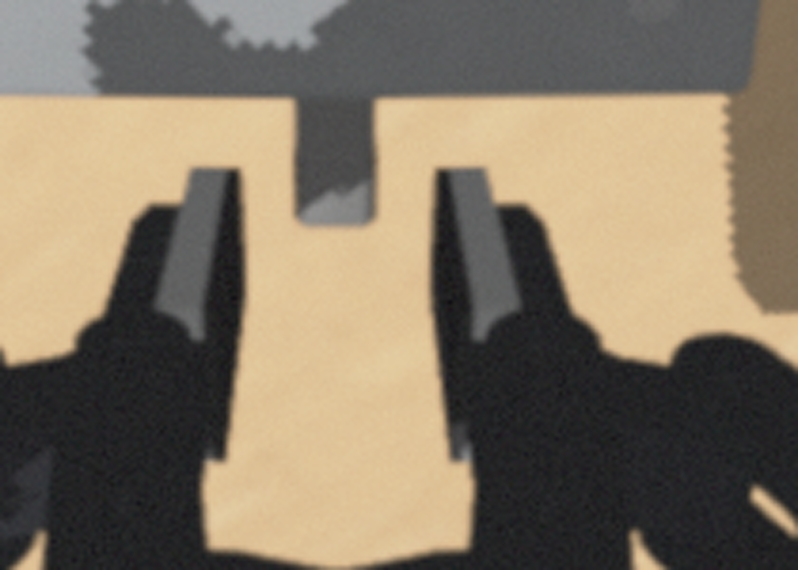

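The tab is centred in the gap. I'll descend gently.

Request:
{"name": "drive_tool", "arguments": {"rows": [[[26,0.03,-0.002,0.001,0],[26,0.06,-0.002,0.001,0],[26,0.09,-0.002,0.001,0],[26,0.105,-0.002,0.001,0],[26,0.105,-0.002,0.001,0]]]}}

```text
time_s: 4.07
tcp_pos: [553.8, -326.4, -10.4]
eef_rot: [1.701, 0.797, -1.7]
wrist_force: [0.3, -0.1, 0.4]
grip_width: 26.1
```

```bash
python3 - <<'E'
from h import *
plan(ctl((-79,34,-7)),CY)
snap("wrist","w7",(230,200,440,350),3.8)
snap("side","s7",(320,200,500,350),4)
E
```

```text
t 4.07 tcp [ 553.8 -326.4  -10.4] grip 26.1 F [ 0.3 -0.1  0.4]
R cols xyz [[-0.0, 0.768, -0.64], [0.001, -0.64, -0.768], [-1.0, -0.001, -0.001]] q [-0.59  0.53  1.25  0.    1.36  1.68]
shift mm [ -3.4   1.8 -59.2] units [-0.0085  0.0044 -0.148 ] yaw units -0.0 heading -0.695
```

View pics/s7.png

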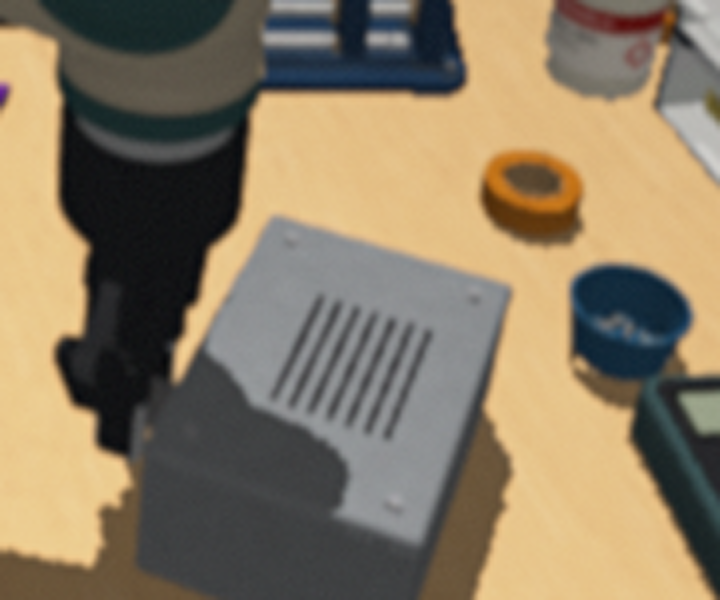

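View pics/w7.png

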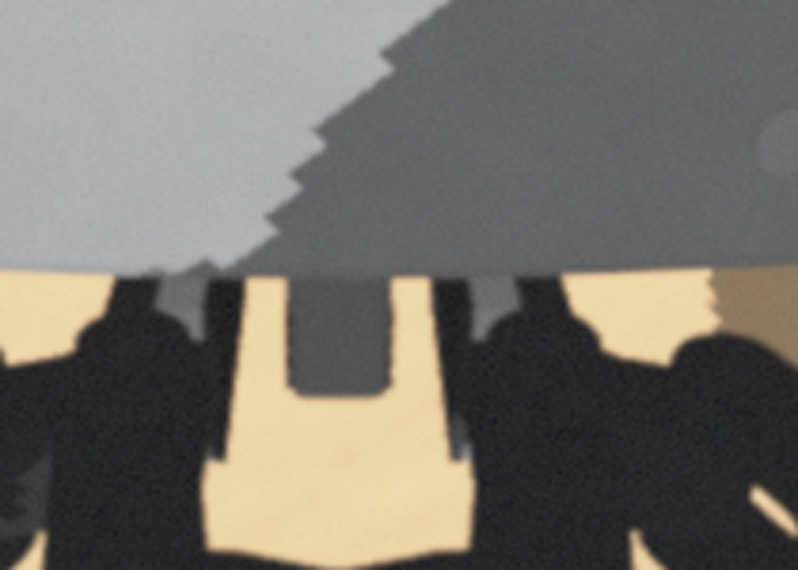

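The fingers now properly straddle the tab. I'll push left.

Request:
{"name": "drive_tool", "arguments": {"rows": [[[26,-0.004,0,-0.03,0],[26,-0.004,0,-0.06,0],[26,-0.004,0,-0.09,0],[26,-0.004,0,-0.12,0],[26,-0.004,0,-0.14,0]]]}}

```text
time_s: 4.58
tcp_pos: [590.1, -286.0, -5.3]
eef_rot: [1.695, 0.789, -1.702]
wrist_force: [-26.2, -28.3, 5.2]
grip_width: 26.4
```

```bash
python3 - <<'E'
from h import *
plan(ctl((-79,34,-9)),CY)
snap("wrist","w8")
E
```

```text
t 4.58 tcp [ 590.1 -286.    -5.3] grip 26.4 F [-26.2 -28.3   5.2]
R cols xyz [[-0.001, 0.768, -0.64], [-0.007, -0.64, -0.768], [-1.0, 0.004, 0.006]] q [-0.5   0.56  1.2  -0.01  1.38  1.76]
shift mm [ 3.7 -0.2 -5. ] units [ 0.0093 -0.0005 -0.0124] yaw units -0.0 heading -0.695
```

View pics/w8.png

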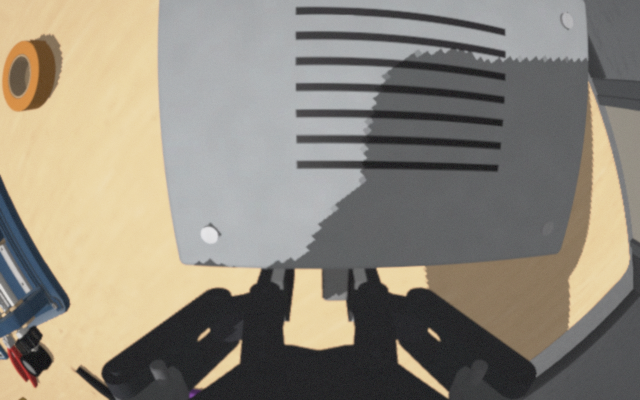

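Force rose to about 38 N along the slide, so it's at the stop. I'll ease off, then verify.

Request:
{"name": "drive_tool", "arguments": {"rows": [[[26,0,0,0.018,0],[26,0,0,0.018,0],[26,-0.05,0,0.018,0],[26,-0.12,0,0.018,0],[26,-0.2,0,0.018,0]]]}}

```text
time_s: 5.05
tcp_pos: [584.8, -289.8, 73.7]
eef_rot: [1.693, 0.793, -1.705]
wrist_force: [1.1, 0.3, -0.0]
grip_width: 26.1
```

```bash
python3 - <<'E'
from h import *
plan(ctl((-160,-20,200)),CY)
snap("wrist","w9",(150,140,450,300),2.6)
E
```

```text
t 5.05 tcp [ 584.8 -289.8   73.7] grip 26.1 F [ 1.1  0.3 -0. ]
R cols xyz [[-0.005, 0.768, -0.64], [-0.005, -0.64, -0.768], [-1.0, -0.0, 0.007]] q [-0.51  0.48  1.14 -0.01  1.52  1.75]
shift mm [-125.9  -79.6   43.6] units [-0.3149 -0.1989  0.109 ] yaw units 0.0001 heading -0.695
```

View pics/w9.png

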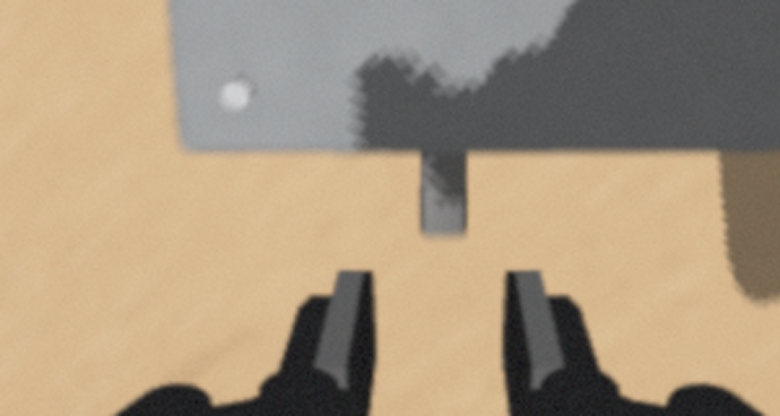

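```bash
python3 - <<'E'
from h import *
y=CY
Rm=np.array([[np.cos(y),np.sin(y)],[-np.sin(y),np.cos(y)]])
for p in ((311.9,230.4),(329.2,230.4)): print((Rm@(onz("wrist",p,56)-C0)[:2]).round(1))
for p in ((150+180/2.6,140+150/2.6),): print((Rm@(onz("wrist",p,78)-C0)[:2]).round(1))
plan(ctl((-190,-108,60)),CY+np.pi/2)
E
```

```text
[-87.4  28.5]
[-87.4  15.9]
[-55.3  87.8]
t 5.1 tcp [ 588.3 -291.7   83.6] grip 26.0 F [ 1.1 -0.8  6.2]
R cols xyz [[0.007, 0.768, -0.64], [-0.012, -0.64, -0.768], [-1.0, 0.013, 0.005]] q [-0.51  0.47  1.13 -0.01  1.53  1.75]
shift mm [  22.7 -113.8  131.4] units [ 0.0567 -0.2846  0.3285] yaw units -0.9998 heading -0.695
```

Request:
{"name": "drive_tool", "arguments": {"rows": [[[60,0,-0.08,0.06,-0.07],[60,0,-0.16,0.12,-0.15],[60,0,-0.23,0.18,-0.23],[60,0,-0.28,0.25,-0.31],[60,0,-0.285,0.32,-0.39]]]}}

```text
time_s: 5.52
tcp_pos: [417.0, -314.9, 82.5]
eef_rot: [1.261, 1.159, -1.265]
wrist_force: [-0.7, 0.3, 0.5]
grip_width: 59.8
```

Request:
{"name": "drive_tool", "arguments": {"rows": [[[60,0,0,0,-0.08],[60,0,0,0,-0.16],[60,0,0,0,-0.24],[60,0,0,0,-0.32],[60,0,0,0,-0.4]]]}}

```text
time_s: 5.93
tcp_pos: [417.8, -314.3, 82.7]
eef_rot: [0.793, 1.407, -0.8]
wrist_force: [-0.6, -0.1, -0.9]
grip_width: 59.9
```

```bash
python3 - <<'E'
from h import *
plan(ctl((-190,-108,40)),CY+np.pi/2)
E
```

```text
t 5.93 tcp [ 417.8 -314.3   82.7] grip 59.9 F [-0.6 -0.1 -0.9]
R cols xyz [[0.008, 0.854, 0.52], [-0.01, 0.52, -0.854], [-1.0, 0.002, 0.013]] q [-0.71  0.1   1.58 -0.    1.45  0.31]
shift mm [42.7 -3.8  3.9] units [ 0.1069 -0.0095  0.0098] yaw units -0.2094 heading 0.547
```

Request:
{"name": "drive_tool", "arguments": {"rows": [[[60,0.05,-0.01,0.01,-0.08],[60,0.08,-0.01,0.01,-0.16],[60,0.1,-0.01,0.01,-0.21],[60,0.1,-0.01,0.01,-0.21],[60,0.1,-0.01,0.01,-0.21]]]}}

```text
time_s: 6.35
tcp_pos: [417.2, -319.7, 42.7]
eef_rot: [0.539, 1.49, -0.549]
wrist_force: [-0.2, -0.7, 0.0]
grip_width: 59.9
```

```bash
python3 - <<'E'
from h import *
c=env.calibration("wrist");np.save("c10.npy",c["world_from_camera"])
snap("wrist","w10")
st()
for P in [(-55,-83,78),(-55,83,78),(-55,-26,42),(-55,-33,42),(-87,22,56)]: print(P,proj("wrist",ctl(P),c).round(0))
im=cv2.imread("pics/w10_full.png")
cv2.imwrite("pics/w10z.png",cv2.resize(im[60:280,440:640],None,fx=2.7,fy=2.7,interpolation=cv2.INTER_CUBIC))
E
```

```text
t 6.4 tcp [ 417.4 -320.1   43.4] grip 59.9 F [-1.  -0.2  0.9]
R cols xyz [[0.009, 0.642, 0.767], [-0.01, 0.767, -0.641], [-1.0, -0.002, 0.014]] q [-0.72  0.15  1.61 -0.    1.37 -0.03]
(-55, -83, 78) [541. 212.]
(-55, 83, 78) [548. -55.]
(-55, -26, 42) [521. 112.]
(-55, -33, 42) [520. 123.]
(-87, 22, 56) [495.  30.]
```

View pics/w10.png

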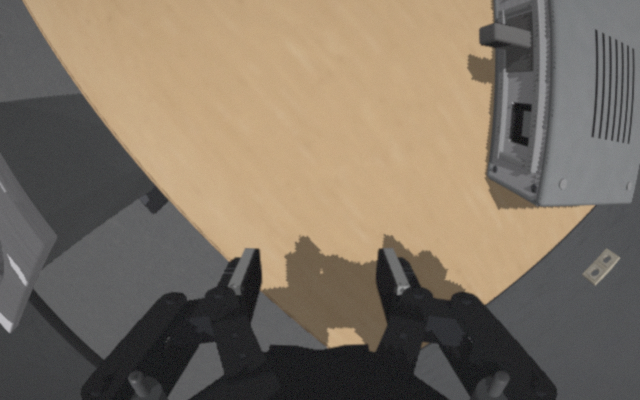

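View pics/w10z.png

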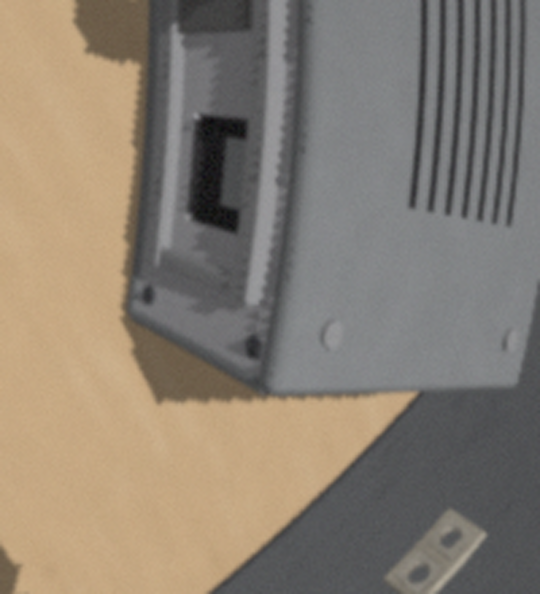

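The view shows the hole fully uncovered, a dark rectangle centred near (520,124), with the shutter and its tab well to the left at (507,36). I'll cast rays onto the front plane to get the hole's position.

```bash
python3 - <<'E'
from h import *
c=env.calibration("wrist");c["world_from_camera"]=np.load("c10.npy")
ux=np.array([np.cos(CY),np.sin(CY),0]);uy=np.array([-ux[1],ux[0],0])
def onf(zx,zy,xp=-55):
    o,d=ray("wrist",(440+zx/2.7,60+zy/2.7),c)
    s=(xp-ux@(o-C0))/(ux@d);P=o+s*d-C0;return np.round([uy@P,P[2]],1)
for n,a in dict(holeTL=(198,115),holeTR=(247,120),holeBL=(190,220),holeBR=(238,233),cornerTopR=(268,390),cornerBotR=(130,310)).items(): print(n,onf(*a))
print("rail",onf(247,300,-61),onf(160,262,-61))
print("tab",[ (440+0)])
P=onz("wrist",(268/2.7+440,390/2.7+60),78,c)-C0;print("corner topR on z78",ux@P,uy@P)
E
python3 - <<'E'
import cv2
im=cv2.imread("pics/w10_full.png")
cv2.imwrite("pics/w10y.png",cv2.resize(im[0:80,470:560],None,fx=7,fy=7,interpolation=cv2.INTER_CUBIC))
cv2.imwrite("pics/w10x.png",cv2.resize(im[90:160,490:570],None,fx=8,fy=8,interpolation=cv2.INTER_CUBIC))
E
```

```text
holeTL [-20.   32.6]
holeTR [-19.9  53.6]
holeBL [-47.5  33. ]
holeBR [-47.   54.2]
cornerTopR [-79.1  75.1]
cornerBotR [-78.3   8.1]
rail [-60.   68.3] [-59.7  29.5]
tab [440]
corner topR on z78 -57.73025564856733 -78.01890321456285
```

View pics/w10y.png

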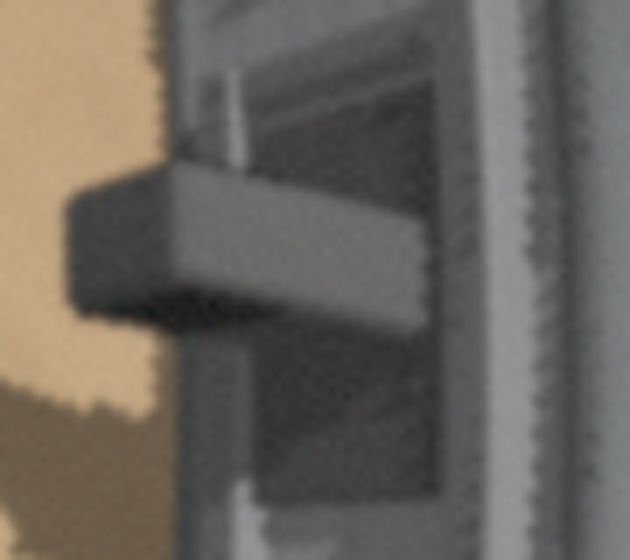

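View pics/w10x.png

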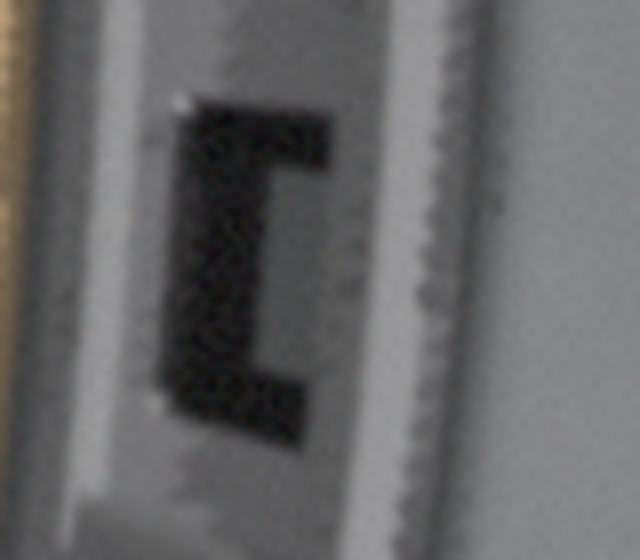

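```bash
python3 - <<'E'
from h import *
c=env.calibration("wrist");c["world_from_camera"]=np.load("c10.npy")
ux=np.array([np.cos(CY),np.sin(CY),0]);uy=np.array([-ux[1],ux[0],0])
def onf(px,py,xp=-55):
    o,d=ray("wrist",(px,py),c)
    s=(xp-ux@(o-C0))/(ux@d);P=o+s*d-C0;return np.round([uy@P,P[2]],1)
print("shutter right edge",onf(470+260/7,503/7,-58),onf(470+435/7,495/7,-58),"hidden edge top",onf(470+435/7,80/7,-58))
P=onz("wrist",(470+180/7,320/7),34,c)-C0
for q in((75,195),(175,165)):
  P=onz("wrist",(470+q[0]/7,q[1]/7),56,c)-C0;print("tab top L/R?",ux@P,uy@P)
plan((483,281,120),0.0)
E
```

```text
shutter right edge [ 1.4 27.4] [ 1.4 56.4] hidden edge top [40.4 57.7]
tab top L/R? -96.91737189271227 21.296408146721323
tab top L/R? -86.67975558699564 25.98167680473468
t 6.4 tcp [ 417.4 -320.1   43.4] grip 59.9 F [-1.  -0.2  0.9]
R cols xyz [[0.009, 0.642, 0.767], [-0.01, 0.767, -0.641], [-1.0, -0.002, 0.014]] q [-0.72  0.15  1.61 -0.    1.37 -0.03]
shift mm [ -82.1  503.  -334.2] units [-0.2054  1.2575 -0.8356] yaw units 0.5566 heading 0.874
```

The shutter's edges read 1.4 and 40.4, so its centre is 20.9. With the hole at −33.6 that is 54.5 mm of travel, i.e. fully open. Next I'll fetch the spudger.

Request:
{"name": "drive_tool", "arguments": {"rows": [[[60,-0.05,0.085,-0.055,0.07],[60,-0.1,0.17,-0.11,0.14],[60,-0.15,0.25,-0.165,0.21],[60,-0.2,0.33,-0.22,0.28],[60,-0.2,0.42,-0.28,0.35]]]}}

```text
time_s: 6.82
tcp_pos: [438.9, -132.4, 125.0]
eef_rot: [0.964, 1.324, -0.965]
wrist_force: [1.2, 0.7, 0.5]
grip_width: 59.9
```

```bash
python3 - <<'E'
from h import *
plan((440,281,120),0.0)
E
```

```text
t 6.82 tcp [ 438.9 -132.4  125. ] grip 59.9 F [1.2 0.7 0.5]
R cols xyz [[0.017, 0.948, 0.318], [-0.013, 0.318, -0.948], [-1.0, 0.012, 0.017]] q [-0.37 -0.12  1.71 -0.01  1.53  0.88]
shift mm [-2.000e-01  1.324e+02 -3.916e+02] units [-5.000e-04  3.311e-01 -9.791e-01] yaw units 0.2061 heading 0.324
```

Request:
{"name": "drive_tool", "arguments": {"rows": [[[60,0,0.033,-0.098,0.05],[60,0,0.066,-0.196,0.1],[60,0,0.1,-0.29,0.15],[60,0,0.133,-0.39,0.2],[60,0,0.166,-0.49,0.206]]]}}

```text
time_s: 7.23
tcp_pos: [439.7, 75.9, 123.9]
eef_rot: [1.214, 1.183, -1.205]
wrist_force: [0.8, -0.4, -0.5]
grip_width: 60.0
```

```bash
python3 - <<'E'
from h import *
plan((440,281,120),0.0)
E
```

```text
t 7.23 tcp [439.7  75.9 123.9] grip 60.0 F [ 0.8 -0.4 -0.5]
R cols xyz [[0.02, 1.0, -0.007], [-0.012, -0.006, -1.0], [-1.0, 0.02, 0.012]] q [ 0.1  -0.16  1.75 -0.01  1.53  1.68]
shift mm [   1.4   -1.1 -205.1] units [ 0.0036 -0.0028 -0.5127] yaw units -0.0041 heading -0.006
```

Request:
{"name": "drive_tool", "arguments": {"rows": [[[60,0,0,-0.1,0],[60,0,0,-0.2,0],[60,0,0,-0.3,0],[60,0,0,-0.4,0],[60,0,0,-0.5,0]]]}}

```text
time_s: 7.65
tcp_pos: [440.9, 278.6, 122.9]
eef_rot: [1.218, 1.181, -1.204]
wrist_force: [1.5, 0.0, 0.5]
grip_width: 60.3
```

Request:
{"name": "drive_tool", "arguments": {"rows": [[[60,0,0,0,0],[60,0,0,0,0]]]}}

```text
time_s: 7.82
tcp_pos: [440.6, 280.9, 123.8]
eef_rot: [1.218, 1.182, -1.201]
wrist_force: [0.0, -0.8, -0.4]
grip_width: 60.1
```

```bash
python3 - <<'E'
from h import *
st();c=env.calibration("wrist");np.save("c11.npy",c["world_from_camera"]);print(c["world_from_camera"].round(2).tolist())
snap("wrist","w11")
E
```

```text
t 7.82 tcp [440.6 280.9 123.8] grip 60.1 F [ 0.  -0.8 -0.4]
R cols xyz [[0.023, 1.0, -0.007], [-0.009, -0.007, -1.0], [-1.0, 0.023, 0.009]] q [ 0.51  0.07  1.53 -0.02  1.53  2.09]
[[-0.01, -0.96, -0.3, 519.06], [-1.0, 0.01, -0.01, 281.92], [0.01, 0.3, -0.96, 302.85], [0.0, 0.0, 0.0, 1.0]]
```

View pics/w11.png

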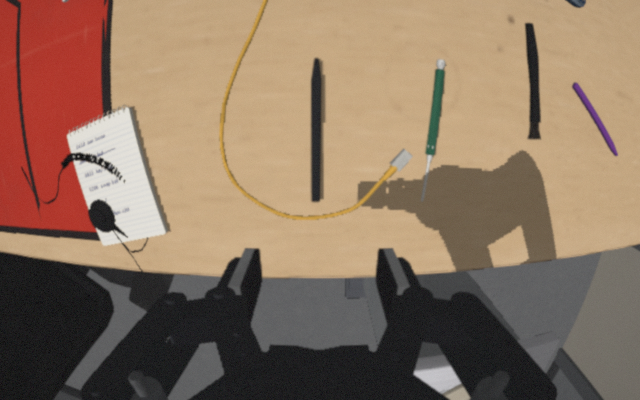

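The spudger lies at (316,58)–(316,201), tapered at its far end. The cable is well off to the left near its middle.

```bash
python3 - <<'E'
from h import *
c=env.calibration("wrist");c["world_from_camera"]=np.load("c11.npy")
im=cv2.imread("pics/w11_full.png");m=(im.max(2)<75).astype(np.uint8);m[:, :295]=0;m[:,335:]=0;m[225:]=0
n,l,s,cen=cv2.connectedComponentsWithStats(m);i=1+np.argmax(s[1:,4]);print(s[i])
ys,xs=np.where(l==i)
P=np.array([onz("wrist",(x,y),6,c) for x,y in zip(xs,ys)])[:,:2].astype(np.float32)
vx,vy,x0,y0=cv2.fitLine(P,cv2.DIST_L2,0,.01,.01).ravel()
if vx<0: vx,vy=-vx,-vy
t=(P-[x0,y0])@[vx,vy];ctr=np.array([x0,y0])+(t.max()+t.min())/2*np.array([vx,vy])
w=(P-[x0,y0])@[-vy,vx]
print("len",np.ptp(t),"wid",np.percentile(w,[2,98]),"ctr",ctr,"head",np.arctan2(vy,vx))
g=ctr-13*np.array([vx,vy]);print(g)
plan((g[0],g[1],40),np.arctan2(vy,vx))
E
```

```text
[ 312   59    9  142 1175]
len 138.49295 wid [-3.95890023  3.85013518] ctr [493.7232  281.69675] head -0.01426847
[480.72452 281.88223]
t 7.87 tcp [440.9 279.4 123.7] grip 60.3 F [ 0.2 -0.8  0.3]
R cols xyz [[0.023, 1.0, -0.008], [-0.01, -0.008, -1.0], [-1.0, 0.023, 0.01]] q [ 0.51  0.07  1.53 -0.02  1.53  2.09]
shift mm [84.5 37.9 -3.6] units [ 0.2113  0.0946 -0.0091] yaw units 0.0039 heading -0.008
```

Request:
{"name": "drive_tool", "arguments": {"rows": [[[40,0.07,0.095,-0.008,0.004],[40,0.14,0.095,-0.008,0.004],[40,0.21,0.095,-0.008,0.004],[40,0.25,0.095,-0.008,0.004],[40,0.28,0.095,-0.008,0.004]]]}}

```text
time_s: 8.28
tcp_pos: [481.2, 279.2, 10.8]
eef_rot: [1.224, 1.177, -1.212]
wrist_force: [0.5, 0.3, 0.4]
grip_width: 40.1
```

Request:
{"name": "drive_tool", "arguments": {"rows": [[[40,0.03,0,0,0],[40,0.06,0,0,0],[40,0.06,0,0,0]]]}}

```text
time_s: 8.53
tcp_pos: [480.7, 277.8, -15.2]
eef_rot: [1.222, 1.177, -1.215]
wrist_force: [-0.4, 0.2, -0.4]
grip_width: 40.2
```

```bash
python3 - <<'E'
from h import *
plan((480.7,281.9,-34),-0.0143)
snap("wrist","w12")
snap("side","s12",(180,80,360,220),4)
E
```

```text
t 8.53 tcp [480.7 277.8 -15.2] grip 40.2 F [-0.4  0.2 -0.4]
R cols xyz [[0.018, 1.0, -0.019], [-0.013, -0.019, -1.0], [-1.0, 0.019, 0.012]] q [ 0.47  0.3   1.56 -0.02  1.27  2.06]
shift mm [18.7 -0.5 -4.4] units [ 0.0468 -0.0012 -0.0109] yaw units -0.0028 heading -0.019
```

View pics/w12.png

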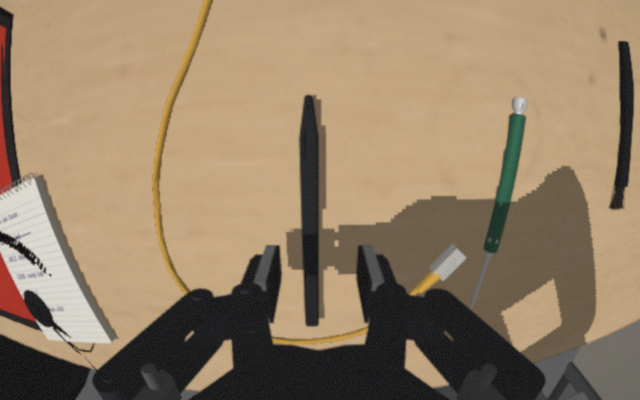

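View pics/s12.png

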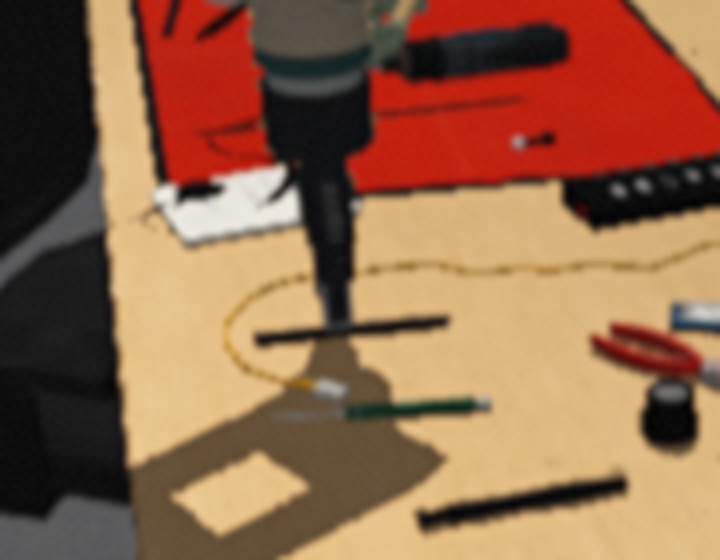

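Request:
{"name": "drive_tool", "arguments": {"rows": [[[40,0.015,-0.001,-0.011,-0.003],[40,0.03,-0.001,-0.011,-0.003],[36,0.04,-0.001,-0.011,-0.003],[36,0.04,-0.001,-0.011,-0.003],[36,0.04,-0.001,-0.011,-0.003]]]}}

```text
time_s: 9.05
tcp_pos: [481.7, 283.0, -29.1]
eef_rot: [1.22, 1.179, -1.209]
wrist_force: [0.2, 0.2, 0.1]
grip_width: 36.3
```

```bash
python3 - <<'E'
from h import *
plan((480.7,281.9,-36),-0.0143)
snap("wrist","w13",(200,180,440,400),2.7)
snap("side","s13",(230,120,310,190),8)
E
```

```text
t 9.05 tcp [481.7 283.  -29.1] grip 36.3 F [0.2 0.2 0.1]
R cols xyz [[0.021, 1.0, -0.013], [-0.011, -0.013, -1.0], [-1.0, 0.021, 0.011]] q [ 0.48  0.33  1.55 -0.02  1.24  2.07]
shift mm [ 6.9 -1.1  1. ] units [ 0.0172 -0.0029  0.0026] yaw units 0.0007 heading -0.013
```

View pics/w13.png

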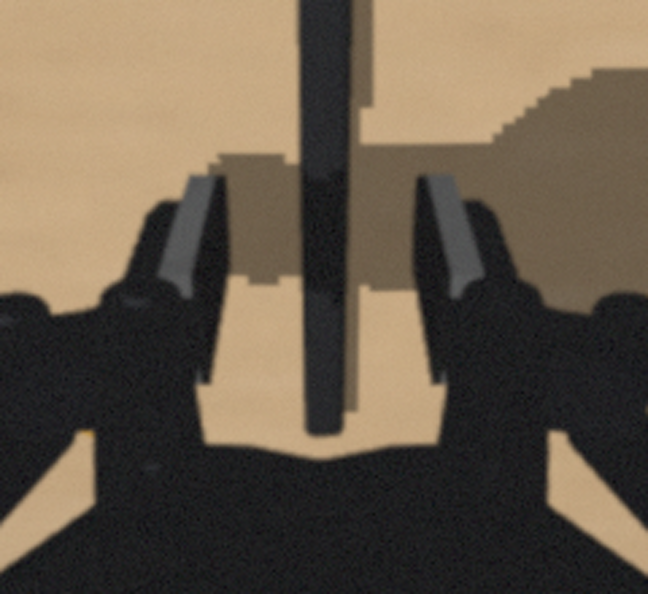

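View pics/s13.png

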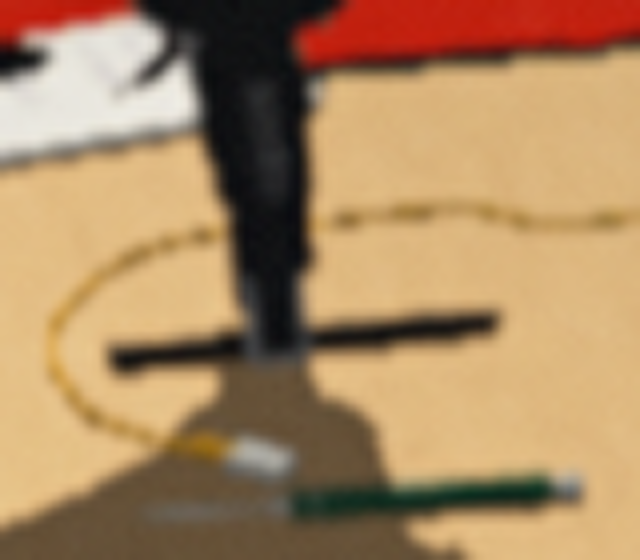

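Request:
{"name": "drive_tool", "arguments": {"rows": [[[30,0.008,-0.002,0.002,0],[26,0.015,-0.002,0.002,0],[22,0.018,-0.002,0.002,0],[20,0.018,-0.002,0.002,0],[20,0.018,-0.002,0.002,0]]]}}

```text
time_s: 9.57
tcp_pos: [482.0, 283.5, -34.6]
eef_rot: [1.224, 1.18, -1.205]
wrist_force: [-2.3, 2.4, 6.9]
grip_width: 19.9
```

```bash
python3 - <<'E'
from h import *
plan((480.7,281.9,-37),-0.0143)
snap("wrist","w14",(200,180,440,400),2.7)
snap("side","s14",(230,120,310,190),8)
E
```

```text
t 9.57 tcp [482.  283.5 -34.6] grip 19.9 F [-2.3  2.4  6.9]
R cols xyz [[0.023, 1.0, -0.013], [-0.008, -0.013, -1.0], [-1.0, 0.024, 0.008]] q [ 0.48  0.34  1.56 -0.02  1.23  2.07]
shift mm [ 2.4 -1.3  1.6] units [ 0.006  -0.0034  0.0041] yaw units 0.0007 heading -0.013
```

View pics/w14.png

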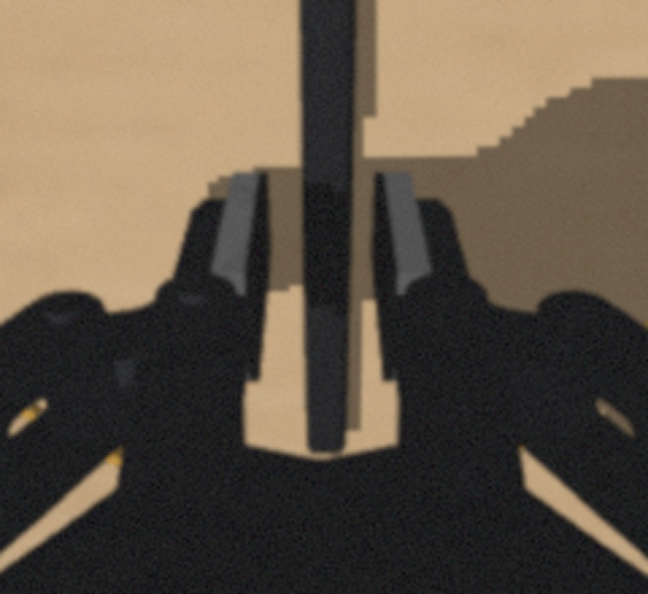

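View pics/s14.png

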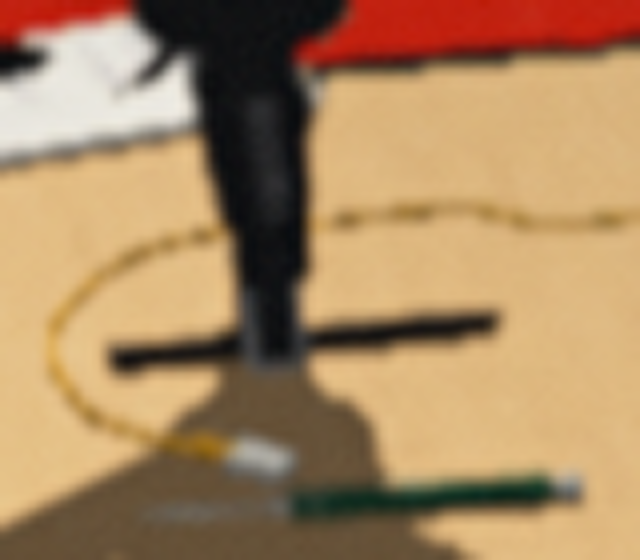

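The tips just touch the desk (7 N) at TCP z −34.6. I'll raise about 3 mm and close.

Request:
{"name": "drive_tool", "arguments": {"rows": [[[20,-0.007,0,0.003,0],[14,-0.007,0,0.003,0],[5,-0.007,0,0.003,0],[5,-0.007,0,0.003,0],[5,-0.007,0,0.003,0]]]}}

```text
time_s: 10.08
tcp_pos: [482.2, 282.4, -31.3]
eef_rot: [1.224, 1.179, -1.205]
wrist_force: [-1.3, -1.2, 5.2]
grip_width: 7.7
```

Request:
{"name": "drive_tool", "arguments": {"rows": [[[0,0,0,0,0],[0,0,0,0,0]]]}}

```text
time_s: 10.25
tcp_pos: [482.3, 282.3, -31.2]
eef_rot: [1.224, 1.179, -1.205]
wrist_force: [-1.3, 0.4, 2.9]
grip_width: 7.4
```

Request:
{"name": "drive_tool", "arguments": {"rows": [[[0,-0.05,0,0,0],[0,-0.15,0,0,0],[0,-0.25,0,0,0],[0,-0.3,0,0,0],[0,-0.3,0,0,0]]]}}

```text
time_s: 10.67
tcp_pos: [482.0, 284.6, 94.6]
eef_rot: [1.232, 1.176, -1.197]
wrist_force: [0.6, 0.4, 1.1]
grip_width: 7.6
```

```bash
python3 - <<'E'
from h import *
st()
snap("wrist","w15")
snap("side","s15",(200,60,360,200),5)
E
```

```text
t 10.67 tcp [482.  284.6  94.6] grip 7.6 F [0.6 0.4 1.1]
R cols xyz [[0.033, 0.999, -0.014], [-0.004, -0.013, -1.0], [-0.999, 0.033, 0.003]] q [ 0.48  0.18  1.47 -0.02  1.47  2.06]
```

View pics/w15.png

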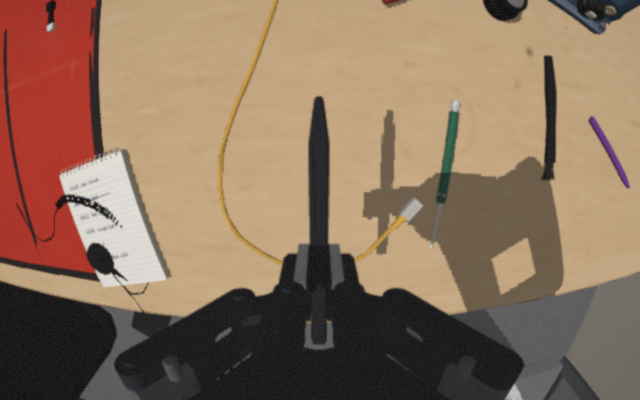

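View pics/s15.png

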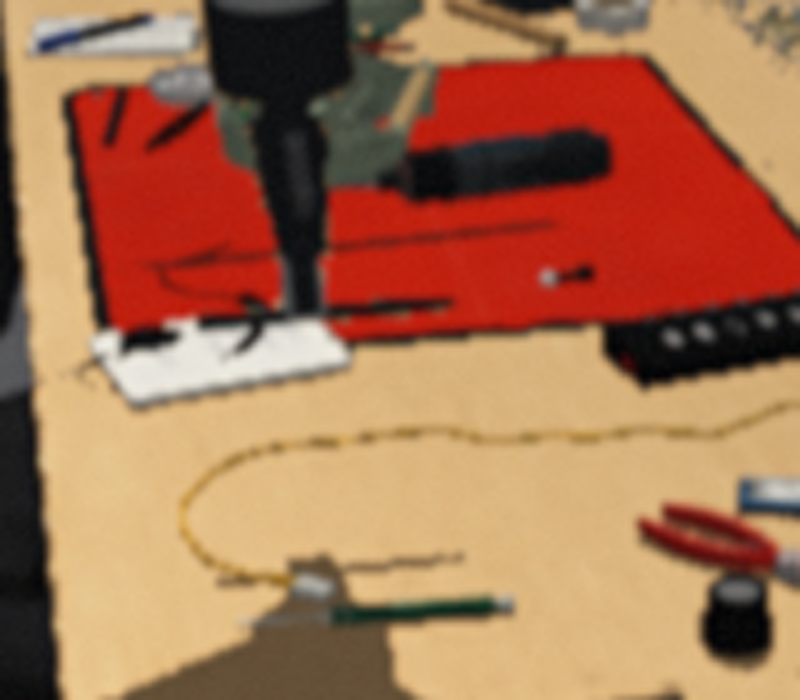

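The spudger is held straight and level. Its tip is at (319,97), on the finger midline (318). I'll work out the tip offset in the tool frame and the waypoints.

```bash
cat >> h.py <<'E'
Mg=R.from_rotvec([1.224,1.179,-1.205]).as_matrix()
TIP=Mg.T@(np.array([564.4,280.7,4])-np.array([482.3,282.3,-31.2]))
def tipplan(p,ang=CY):
    """p: tip target in controller frame"""
    o=env.observe();M=R.from_rotvec(o["eef_rot"]).as_matrix();h=np.arctan2(M[1,1],M[0,1])
    Mn=R.from_euler("z",ang-h).as_matrix()@M
    tip=o["tcp_pos"]+M@TIP
    d=tip-C0;c,s=np.cos(CY),np.sin(CY)
    print("tip now ctl",np.round([c*d[0]+s*d[1],-s*d[0]+c*d[1],d[2]],1))
    plan(ctl(p)-Mn@TIP,ang)
    F=o["wrist_force"];print("F ctl",np.round([c*F[0]+s*F[1],-s*F[0]+c*F[1],F[2]],1))
E
python3 - <<'E'
from h import *
print(TIP.round(1));o=env.observe();M=R.from_rotvec(o["eef_rot"]).as_matrix()
print(proj("wrist",o["tcp_pos"]+M@TIP).round(1), proj("wrist",o["tcp_pos"]+M@(TIP-[0,141,0])).round(1))
tipplan((-100,-34.5,130))
E
```

```text
[-33.2  82.9   0.8]
[319.9  96.5] [319.6 336.8]
tip now ctl [-464.2  446.8  124. ]
t 10.77 tcp [479.5 283.3  88.7] grip 7.9 F [ 0.   0.4 -1.1]
R cols xyz [[0.025, 1.0, -0.014], [-0.008, -0.013, -1.0], [-1.0, 0.025, 0.008]] q [ 0.48  0.19  1.47 -0.02  1.46  2.06]
shift mm [ -1.8  -1.5 551.6] units [-0.0046 -0.0038  1.3791] yaw units 0.4339 heading -0.013
F ctl [-0.2  0.3 -1.1]
```

The predicted tip pixel is (319.9,96.5) and the seen one is (319,97), so they agree. Now to the controller.

Request:
{"name": "drive_tool", "arguments": {"rows": [[[0,-0.005,0,0.09,0.03],[0,-0.005,0,0.19,0.07],[0,-0.005,0,0.29,0.1],[0,-0.005,0,0.39,0.14],[0,-0.005,0,0.49,0.18]]]}}

```text
time_s: 11.18
tcp_pos: [475.0, 85.4, 89.6]
eef_rot: [1.431, 1.033, -1.411]
wrist_force: [1.1, -0.2, -1.7]
grip_width: 7.3
```

```bash
python3 - <<'E'
from h import *
tipplan((-100,-34.5,130))
E
```

```text
tip now ctl [-329.   271.7  124.6]
t 11.18 tcp [475.   85.4  89.6] grip 7.3 F [ 1.1 -0.2 -1.7]
R cols xyz [[0.02, 0.955, -0.294], [-0.009, -0.294, -0.956], [-1.0, 0.022, 0.002]] q [ 0.11 -0.02  1.69 -0.01  1.45  1.98]
shift mm [ -2.4  99.8 339.2] units [-0.0061  0.2495  0.8479] yaw units 0.2522 heading -0.299
F ctl [ 0.9  0.6 -1.7]
```

Request:
{"name": "drive_tool", "arguments": {"rows": [[[0,-0.006,0.02,0.09,0.04],[0,-0.006,0.04,0.18,0.09],[0,-0.006,0.06,0.28,0.13],[0,-0.006,0.08,0.37,0.18],[0,-0.006,0.1,0.46,0.22]]]}}

```text
time_s: 11.6
tcp_pos: [457.1, -103.7, 90.8]
eef_rot: [1.675, 0.814, -1.654]
wrist_force: [1.5, 0.1, -0.6]
grip_width: 7.4
```

```bash
python3 - <<'E'
from h import *
tipplan((-100,-34.5,130))
E
```

```text
tip now ctl [-215.4   86.8  125.5]
t 11.6 tcp [ 457.1 -103.7   90.8] grip 7.4 F [ 1.5  0.1 -0.6]
R cols xyz [[0.016, 0.797, -0.604], [-0.008, -0.604, -0.797], [-1.0, 0.018, -0.004]] q [-0.3  -0.06  1.73 -0.    1.46  1.92]
shift mm [ -3.1 109.8 122.7] units [-0.0077  0.2746  0.3067] yaw units 0.0295 heading -0.649
F ctl [ 1.1  1.1 -0.6]
```

Request:
{"name": "drive_tool", "arguments": {"rows": [[[0,0,0.05,0.07,0.03],[0,0,0.1,0.14,0.03],[0,0,0.15,0.21,0.03],[0,0,0.2,0.28,0.03],[0,0,0.22,0.307,0.03]]]}}

```text
time_s: 12.02
tcp_pos: [451.1, -257.8, 89.2]
eef_rot: [1.707, 0.781, -1.691]
wrist_force: [-0.7, 0.2, -0.8]
grip_width: 7.5
```

Request:
{"name": "drive_tool", "arguments": {"rows": [[[0,0.06,0,0,0],[0,0.13,0,0,0],[0,0.2,0,0,0],[0,0.2,0,0,0],[0,0.2,0,0,0]]]}}

```text
time_s: 12.43
tcp_pos: [450.4, -256.8, 6.8]
eef_rot: [1.706, 0.787, -1.696]
wrist_force: [0.3, 0.2, 0.6]
grip_width: 7.3
```

```bash
python3 - <<'E'
from h import *
tipplan((-75,-34.5,42))
snap("top","t16",(400,130,530,240),6)
snap("wrist","w16")
E
```

```text
tip now ctl [-122.1  -39.1   40.6]
t 12.43 tcp [ 450.4 -256.8    6.8] grip 7.3 F [0.3 0.2 0.6]
R cols xyz [[0.007, 0.766, -0.643], [-0.003, -0.643, -0.766], [-1.0, 0.007, -0.003]] q [-0.59  0.18  1.65  0.    1.3   1.68]
shift mm [-1.  47.1 -4.5] units [-0.0025  0.1178 -0.0112] yaw units -0.0024 heading -0.699
F ctl [0.1 0.4 0.6]
```

View pics/t16.png

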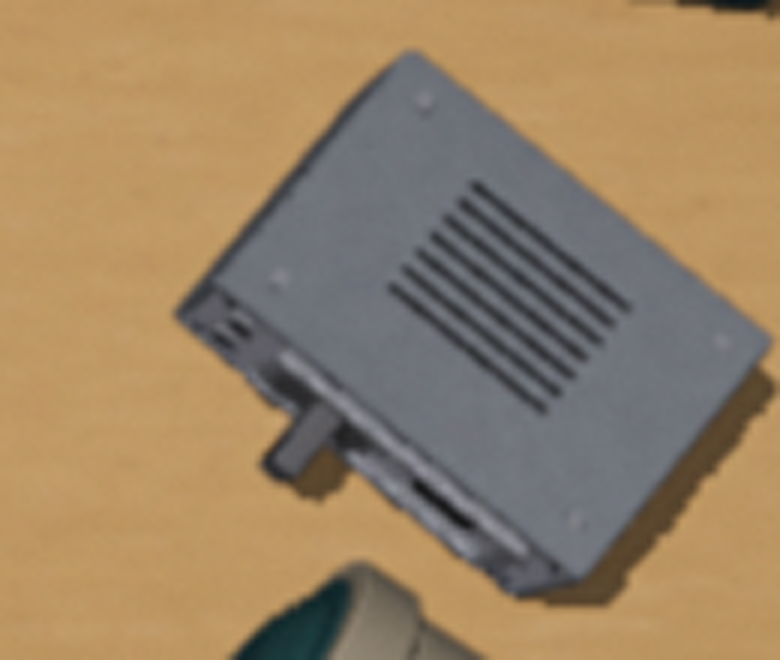

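View pics/w16.png

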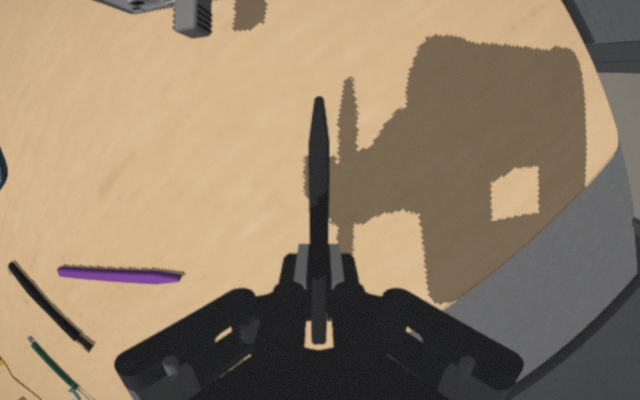

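The top view shows the open hole, a dark slot at about (474,214), and the tab at the left. I'll check the hole's y from this view as well.

```bash
python3 - <<'E'
from h import *
ux=np.array([np.cos(CY),np.sin(CY),0]);uy=np.array([-ux[1],ux[0],0])
def onf(zx,zy,xp=-55):
    o,d=ray("top",(400+zx/6,130+zy/6))
    s=(xp-ux@(o-C0))/(ux@d);P=o+s*d-C0;return np.round([uy@P,P[2]],1)
print("hole L",onf(413,478),"hole R",onf(472,530))
for q in((265,465),(292,482)):
    P=onz("top",(400+q[0]/6,130+q[1]/6),56)-C0;print("tab",(ux@P).round(1),(uy@P).round(1))
for q in((218,290),(582,580)):
    P=onz("top",(400+q[0]/6,130+q[1]/6),78)-C0;print("front corner",(ux@P).round(1),(uy@P).round(1))
E
```

```text
hole L [-20.2  41.5] hole R [-48.9  38.1]
tab -90.3 25.4
tab -88.8 14.2
front corner -58.4 79.3
front corner -56.0 -81.2
```

The hole centre reads −34.5, and the tab gives −35.2, so both agree. I'll align and advance to just before the hole.

Request:
{"name": "drive_tool", "arguments": {"rows": [[[0,-0.002,0,-0.011,-0.002],[0,-0.003,0.03,-0.011,-0.002],[0,-0.003,0.06,-0.011,-0.002],[0,-0.003,0.09,-0.011,-0.002],[0,-0.003,0.09,-0.011,-0.002]]]}}

```text
time_s: 12.95
tcp_pos: [485.4, -279.3, 14.4]
eef_rot: [1.706, 0.779, -1.684]
wrist_force: [0.2, 0.7, -0.4]
grip_width: 7.3
```

Request:
{"name": "drive_tool", "arguments": {"rows": [[[0,0,0,0,0],[0,0,0,0,0]]]}}

```text
time_s: 13.12
tcp_pos: [485.9, -279.3, 15.6]
eef_rot: [1.707, 0.777, -1.683]
wrist_force: [-0.2, -0.5, -0.4]
grip_width: 7.0
```

```bash
python3 - <<'E'
from h import *
tipplan((-55,-34.7,42))
snap("top","t17",(400,130,530,240),6)
snap("wrist","w17",(190,0,450,200),3)
snap("side","s17",(320,200,500,350),4)
E
```

```text
tip now ctl [-80.9 -33.4  50.5]
t 13.12 tcp [ 485.9 -279.3   15.6] grip 7.0 F [-0.2 -0.5 -0.4]
R cols xyz [[0.019, 0.768, -0.64], [-0.01, -0.64, -0.768], [-1.0, 0.021, -0.004]] q [-0.59  0.27  1.53  0.    1.32  1.68]
shift mm [ 9.1 25.7  1.3] units [0.0226 0.0643 0.0034] yaw units 0.0 heading -0.695
F ctl [ 0.1 -0.5 -0.4]
```

View pics/t17.png

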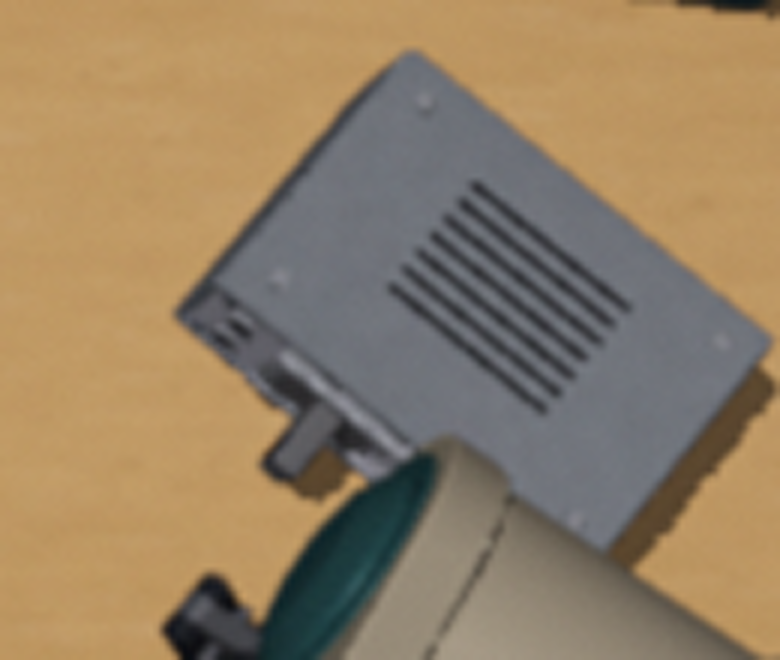

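View pics/w17.png

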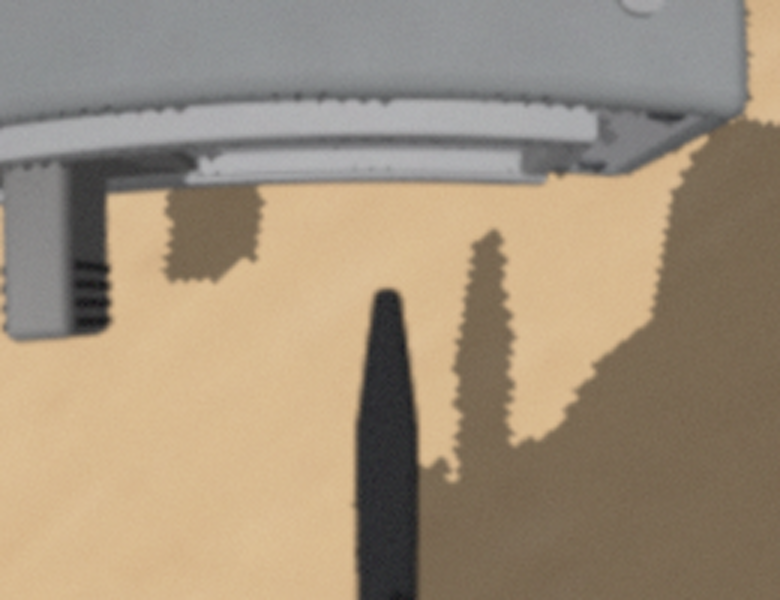

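View pics/s17.png

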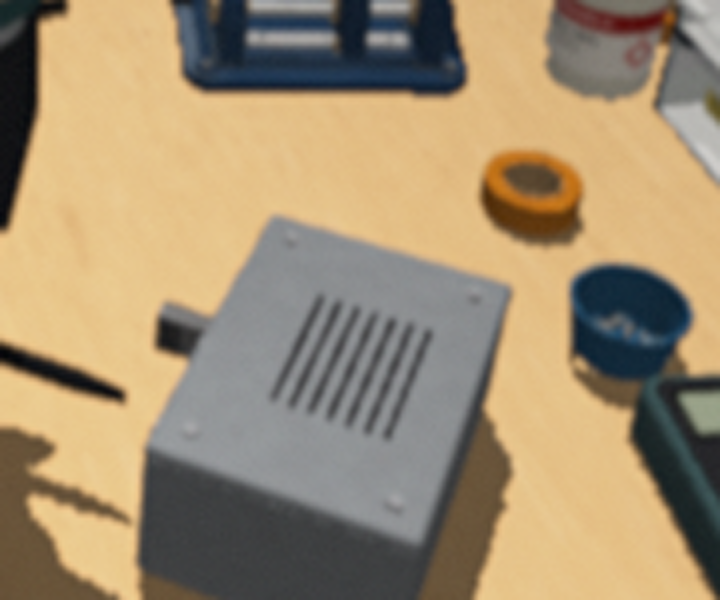

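```bash
python3 - <<'E'
from h import *
o=env.observe();M=R.from_rotvec(o["eef_rot"]).as_matrix();t=o["tcp_pos"]+M@TIP
print(proj("side",t),"seen 351,299.3",proj("wrist",t),"seen 319,97", t)
(p,d),(q,e)=ray("wrist",(319,97)),ray("side",(351,299.3))
s=np.linalg.lstsq(np.c_[d,-e],q-p,rcond=None)[0];print((p+s[0]*d).round(1),(q+s[1]*e).round(1))
tipplan((-62,-34.7,42))
E
```

```text
[350.65790744 299.89158925] seen 351,299.3 [320.79056392  96.37580842] seen 319,97 [ 547.86546009 -332.38896368   49.53516988]
[ 548.2 -331.6   50.1] [ 548.7 -331.7   50.1]
tip now ctl [-81.5 -33.6  49.5]
t 13.27 tcp [ 485.3 -279.    14.7] grip 7.1 F [-0.4  0.6  0.2]
R cols xyz [[0.018, 0.768, -0.64], [-0.01, -0.64, -0.768], [-1.0, 0.02, -0.004]] q [-0.59  0.27  1.53  0.    1.32  1.68]
shift mm [ 7.9 19.4  1.1] units [0.0198 0.0485 0.0028] yaw units 0.0 heading -0.695
F ctl [-0.7  0.2  0.2]
```

The tip triangulates to within 1 mm of the model. I'll lower 8 mm and go to the mouth.

Request:
{"name": "drive_tool", "arguments": {"rows": [[[0,0.012,0,0.003,0],[0,0.02,0.015,0.003,0],[0,0.02,0.03,0.003,0],[0,0.02,0.045,0.003,0],[0,0.02,0.045,0.003,0]]]}}

```text
time_s: 13.68
tcp_pos: [499.3, -292.4, 7.1]
eef_rot: [1.706, 0.778, -1.684]
wrist_force: [0.2, -0.4, 0.5]
grip_width: 7.3
```

```bash
python3 - <<'E'
from h import *
tipplan((-40,-34.7,42))
E
```

```text
tip now ctl [-62.2 -34.9  42. ]
t 13.68 tcp [ 499.3 -292.4    7.1] grip 7.3 F [ 0.2 -0.4  0.5]
R cols xyz [[0.018, 0.768, -0.641], [-0.01, -0.64, -0.768], [-1.0, 0.02, -0.004]] q [-0.59  0.33  1.48  0.    1.32  1.67]
shift mm [ 0.5 22.2 -0.2] units [ 0.0011  0.0554 -0.0005] yaw units -0.0002 heading -0.695
F ctl [ 0.4 -0.1  0.5]
```

Perfectly placed, so I'll insert.

Request:
{"name": "drive_tool", "arguments": {"rows": [[[0,0.001,0.015,0,0],[0,0.001,0.03,0,0],[0,0.001,0.045,0,0],[0,0.001,0.055,0,0],[0,0.001,0.055,0,0]]]}}

```text
time_s: 14.1
tcp_pos: [516.8, -307.1, 7.2]
eef_rot: [1.707, 0.777, -1.683]
wrist_force: [0.1, 0.3, -0.7]
grip_width: 7.5
```

```bash
python3 - <<'E'
from h import *
tipplan((-28,-34.7,42))
E
```

```text
tip now ctl [-39.3 -35.   42.1]
t 14.1 tcp [ 516.8 -307.1    7.2] grip 7.5 F [ 0.1  0.3 -0.7]
R cols xyz [[0.019, 0.768, -0.641], [-0.01, -0.641, -0.768], [-1.0, 0.021, -0.004]] q [-0.6   0.38  1.41  0.    1.33  1.67]
shift mm [ 0.4 11.3 -0.3] units [ 0.0009  0.0283 -0.0007] yaw units -0.0003 heading -0.695
F ctl [-0.1  0.3 -0.7]
```

No contact force. Continuing to the button face.

Request:
{"name": "drive_tool", "arguments": {"rows": [[[0,0.001,0.01,0,0],[0,0.001,0.02,0,0],[0,0.001,0.028,0,0],[0,0.001,0.034,0,0],[0,0.001,0.034,0,0]]]}}

```text
time_s: 14.52
tcp_pos: [527.4, -315.9, 7.0]
eef_rot: [1.707, 0.778, -1.684]
wrist_force: [-1.0, 1.0, 0.0]
grip_width: 7.4
```

```bash
python3 - <<'E'
from h import *
tipplan((-18,-34.7,42))
E
```

```text
tip now ctl [-25.6 -35.   41.9]
t 14.52 tcp [ 527.4 -315.9    7. ] grip 7.4 F [-1.  1.  0.]
R cols xyz [[0.018, 0.768, -0.641], [-0.01, -0.641, -0.768], [-1.0, 0.02, -0.004]] q [-0.6   0.42  1.36  0.    1.34  1.67]
shift mm [ 0.   7.6 -0.3] units [ 0.0001  0.019  -0.0007] yaw units -0.0003 heading -0.696
F ctl [-1.4  0.1  0. ]
```

Contact reads −1.4 N along the press axis, as the spring predicts. Pressing on.

Request:
{"name": "drive_tool", "arguments": {"rows": [[[0,0,0.006,0,0],[0,0,0.012,0,0],[0,0,0.018,0,0],[0,0,0.018,0,0],[0,0,0.018,0,0]]]}}

```text
time_s: 14.93
tcp_pos: [532.6, -320.2, 6.8]
eef_rot: [1.706, 0.779, -1.685]
wrist_force: [-2.8, 2.6, -0.0]
grip_width: 7.3
```

```bash
python3 - <<'E'
from h import *
tipplan((-16,-34.7,42))
E
```

```text
tip now ctl [-18.7 -35.   41.6]
t 14.93 tcp [ 532.6 -320.2    6.8] grip 7.3 F [-2.8  2.6 -0. ]
R cols xyz [[0.017, 0.768, -0.641], [-0.009, -0.641, -0.768], [-1.0, 0.019, -0.004]] q [-0.6   0.44  1.34  0.    1.35  1.66]
shift mm [-0.3  2.7 -0.3] units [-0.0008  0.0068 -0.0006] yaw units -0.0003 heading -0.695
F ctl [-3.9  0.2 -0. ]
```

Force is −3.9 N, about 8 mm of travel. I'll go slightly further to sit firmly, then hold.

Request:
{"name": "drive_tool", "arguments": {"rows": [[[0,0,0.003,0,0],[0,0,0.006,0,0],[0,0,0.006,0,0],[0,0,0.006,0,0],[0,0,0.006,0,0]]]}}

```text
time_s: 15.35
tcp_pos: [534.3, -321.6, 6.8]
eef_rot: [1.706, 0.779, -1.685]
wrist_force: [-3.7, 3.3, 0.1]
grip_width: 7.7
```

```bash
python3 - <<'E'
from h import *
tipplan((-16,-34.7,42))
E
```

```text
tip now ctl [-16.5 -35.   41.5]
t 15.35 tcp [ 534.3 -321.6    6.8] grip 7.7 F [-3.7  3.3  0.1]
R cols xyz [[0.017, 0.768, -0.641], [-0.009, -0.641, -0.768], [-1.0, 0.019, -0.004]] q [-0.6   0.44  1.33  0.    1.35  1.66]
shift mm [-0.5  0.5 -0.2] units [-0.0012  0.0013 -0.0006] yaw units -0.0003 heading -0.695
F ctl [-5.   0.1  0.1]
```

It's at the stop (−5 N). I'll hold for more than 3 s, watching the force.

Request:
{"name": "drive_tool", "arguments": {"rows": [[[0,0,0.001,0,0],[0,0,0.001,0,0],[0,0,0.001,0,0],[0,0,0.001,0,0],[0,0,0.001,0,0]]]}}

```text
time_s: 15.77
tcp_pos: [534.3, -321.6, 6.6]
eef_rot: [1.706, 0.78, -1.686]
wrist_force: [-4.3, 3.5, 1.1]
grip_width: 6.7
```

Request:
{"name": "drive_tool", "arguments": {"rows": [[[0,0,0.001,0,0],[0,0,0.001,0,0],[0,0,0.001,0,0],[0,0,0.001,0,0],[0,0,0.001,0,0]]]}}

```text
time_s: 16.18
tcp_pos: [534.3, -321.6, 6.5]
eef_rot: [1.706, 0.781, -1.686]
wrist_force: [-5.5, 3.6, 1.0]
grip_width: 7.2
```

Request:
{"name": "drive_tool", "arguments": {"rows": [[[0,0,0.001,0,0],[0,0,0.001,0,0],[0,0,0.001,0,0],[0,0,0.001,0,0],[0,0,0.001,0,0]]]}}

```text
time_s: 16.6
tcp_pos: [534.3, -321.6, 6.4]
eef_rot: [1.706, 0.782, -1.687]
wrist_force: [-4.7, 4.1, 0.8]
grip_width: 7.1
```

Request:
{"name": "drive_tool", "arguments": {"rows": [[[0,0,0.001,0,0],[0,0,0.001,0,0],[0,0,0.001,0,0],[0,0,0.001,0,0],[0,0,0.001,0,0]]]}}

```text
time_s: 17.02
tcp_pos: [534.2, -321.6, 6.3]
eef_rot: [1.705, 0.783, -1.688]
wrist_force: [-4.9, 3.3, 1.4]
grip_width: 7.3
```

Request:
{"name": "drive_tool", "arguments": {"rows": [[[0,0,0.001,0,0],[0,0,0.001,0,0],[0,0,0.001,0,0],[0,0,0.001,0,0],[0,0,0.001,0,0]]]}}

```text
time_s: 17.43
tcp_pos: [534.3, -321.5, 6.3]
eef_rot: [1.705, 0.784, -1.689]
wrist_force: [-4.7, 4.1, 1.2]
grip_width: 7.1
```

Request:
{"name": "drive_tool", "arguments": {"rows": [[[0,0,0.001,0,0],[0,0,0.001,0,0],[0,0,0.001,0,0],[0,0,0.001,0,0],[0,0,0.001,0,0]]]}}

```text
time_s: 17.85
tcp_pos: [534.2, -321.5, 6.2]
eef_rot: [1.705, 0.785, -1.689]
wrist_force: [-5.2, 3.5, 1.3]
grip_width: 7.3
```

Request:
{"name": "drive_tool", "arguments": {"rows": [[[0,0,0.001,0,0],[0,0,0.001,0,0],[0,0,0.001,0,0],[0,0,0.001,0,0],[0,0,0.001,0,0]]]}}

```text
time_s: 18.27
tcp_pos: [534.2, -321.5, 6.2]
eef_rot: [1.705, 0.786, -1.69]
wrist_force: [-5.3, 3.8, 1.0]
grip_width: 7.3
```

Request:
{"name": "drive_tool", "arguments": {"rows": [[[0,0,0.001,0,0],[0,0,0.001,0,0],[0,0,0.001,0,0],[0,0,0.001,0,0],[0,0,0.001,0,0]]]}}

```text
time_s: 18.68
tcp_pos: [534.2, -321.5, 6.2]
eef_rot: [1.705, 0.787, -1.691]
wrist_force: [-5.9, 3.8, 3.3]
grip_width: 7.2
```

```bash
python3 - <<'E'
from h import *
snap("side","s18",(300,180,480,330),4)
snap("wrist","w18")
tipplan((-16,-34.7,42))
E
```

```text
tip now ctl [-16.5 -34.9  40.3]
t 18.78 tcp [ 534.1 -321.5    6.2] grip 7.1 F [-5.6  3.2  0.7]
R cols xyz [[0.01, 0.768, -0.64], [-0.004, -0.64, -0.768], [-1.0, 0.01, -0.003]] q [-0.6   0.45  1.32  0.    1.36  1.66]
shift mm [-1.7  0.5 -0.2] units [-0.0043  0.0012 -0.0006] yaw units -0.0001 heading -0.695
F ctl [-6.4 -1.1  0.7]
```

View pics/s18.png

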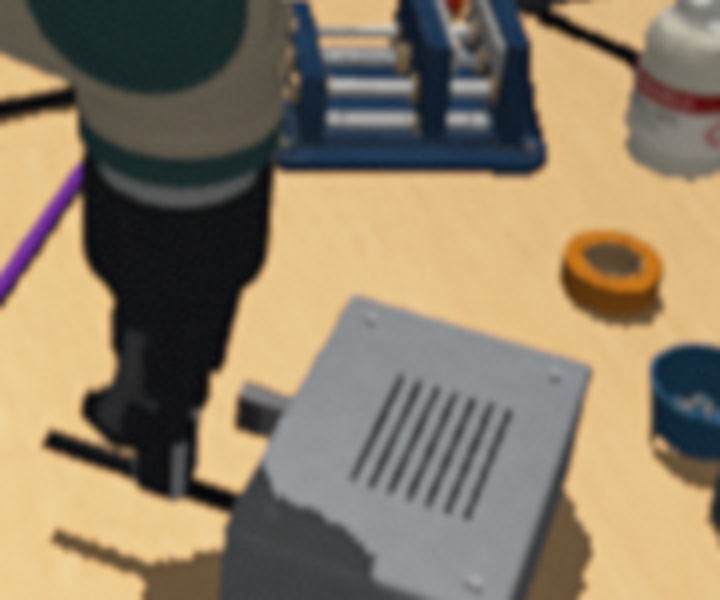

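View pics/w18.png

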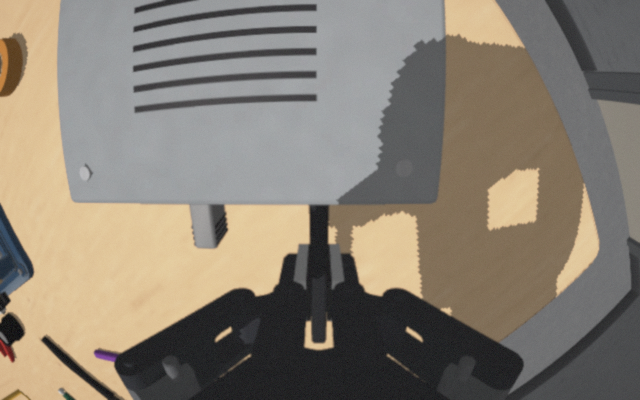

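The spudger is still in the grip with no slip: its rear end is at (318,341), the same as before. The tip is deep in the hole and force is steady at about 6 N. The tab stays left at (208,225). Handing in.

```bash
python3 - <<'E'
from plant import env
print(env.sign_off())
E
```

```text
the job is handed in; nothing more can be done
None
```

The shutter is fully open and the spudger is in the gripper, holding the reset button down. I handed the job in at 18.8 s of the 70 s allowed.

- **Shutter:** I pushed it left to its stop. Images put its travel at about 54.5 mm, and the hole is clear.
- **Button:** The push settled at 5–6.5 N, just above the 4.5 N at the spring's stop. The tip went about 38 mm in, so the button is down roughly 9–10 mm. From passing half travel at about 14.8 s it was held about 4 s without a break until hand-in. I couldn't see the button itself; this comes from the force and the tip position.
- **Grip:** The last pictures show no visible slip, and the tab is still at the left.

**What went wrong or disagreed:**
- **First shutter pass:** It missed, because the fingertips sit about 35–38 mm behind the reported TCP. They passed over the tab without touching anything, and I corrected for this afterwards.
- **Stop force:** Reaching the shutter stop gave a short peak of about 38–39 N at the wrist, through the fingers. That is close to the 40 N limit on the arm and gripper body.
- **Grip width:** It read 7–7.7 mm on a 10 mm wide stick, but the hold was firm.
- **Pressing drift:** While pressing, the tool tilted slightly and the tip dropped about 1–1.5 mm, staying within the channel.

I did not touch the brush, screwdriver, loupe or the purple look-alike. I took no final picture of all of them to confirm that.

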